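# Pack the two-layer breakfast box

## Task

Pack the wooden box in layers: lay the shorter, seeded roll flat on the bottom, then fit the divider board over it, with one end tucked in the slot under the lip and the whole board lying flat and home on the ledges, and last stand the sugar shaker upright on the divider. The height of the ledges and the lip in this box is not known, so feel for it; lower the things in rather than dropping them, and leave the jar, the tape and the other roll where they are.

Things in the scene. Friction and masses are not known exactly. Their poses are not given: they have to be found in the camera images.
- box: Open pale wooden box, fixed on the worktop. Origin: middle of its inner space in plan, at worktop height; z up; x runs lengthwise towards the lip end. Inside: x -95 to 95 mm, y -75 to 75 mm; inner floor at z = 6 mm. Walls 8 mm thick; side walls and the wall at -x reach z = 86 mm, the lip-end wall only 62 mm.
- box_mid (a point): Centre of the box, z = 65 mm in its frame. In the box a darker frame carries the divider on two ledges, one across each end, 12 mm deep (x = -95 to -83 and 83 to 95 mm), 6 mm thick, 166 mm open between them, none along the sides. Their tops are level, anywhere from z = 58 to 80 mm: this differs from start to start and is not measured; the lip moves with them.
- box_end (a point): Top of the lip-end wall: x = 103, z = 62 mm in the box's frame. Above it the lip, a strip 4 mm thick from x = 83 to 107 mm, 149 mm wide, its top 14 mm above the ledges' top. Under it a slot 10 mm high and 12 mm deep, ending at a stop at x = 95. The divider is too long to go in level: one end goes into the slot, tilted about 12 degrees, up to the stop, then the other is let down.
- divider: Loose plywood board, 187 mm (its x) by 145 mm (its y) by 5 mm thick, lying flat, loop handle up, 0.12 to 0.2 kg. Origin: centre of the underside; z up. Seated in the box it has 3 mm of play in length and 5 mm in width, rests on both end ledges and its x runs along the box's x; it is the same both ways round.
- divider_grip (a point): Middle of the divider's handle bar, 40 mm above the board's underside. The bar is 8 mm thick (along the divider's x), 60 mm long (along its y) and 14 mm high (33 to 47 mm above the underside), on two posts at y = -25 and 25 mm; open below the bar.
- grain_roll: The shorter, seeded grain roll, 120 mm long, 63 mm wide, 48 mm high, 0.08 kg. Origin: about the centre of the underside; z up. Its long axis lies in the direction 1.75 rad (100 degrees) from its own x towards its own y; it is gripped across that axis, at 0.17 rad, about 30 mm up. It lies lengthwise in the box, between the ledges.
- sugar_shaker: Small glass sugar shaker with a grey cap, standing, 90 mm high; the round body is 44 mm in diameter up to 66 mm, the cap 34 mm in diameter above that; 0.1 kg. Origin: centre of the foot; z up.
- cheese_stick: The longer roll topped with shreds of cheese, 154 x 58 x 45 mm, loose; a bystander. Origin: centre of the underside.
- jam_jar: Jam jar with a white lid, 72 mm in diameter, 102 mm high, loose; a bystander. Origin: centre of the underside.
- tape_roll: Roll of brown tape lying flat, 92 mm in diameter, 48 mm high, loose; a bystander. Origin: centre of the underside.
Not all that is in view belongs to the job. What is meant by the sugar_shaker is not red or turquoise, and is the larger of those in its own colour.

How it is judged:
On the way, in this order (a step that is already met when the one before it is completed fails the run):
1. the seeded roll lies flat on the bottom of the box, released (x of grain_roll in the frame of box between -0.06 and 0.06 m and y of grain_roll in the frame of box between -0.05 and 0.05 m and z of grain_roll in the frame of box between -0.005 and 0.018 m and angle between grain_roll's own z axis and vertical below 0.35 rad and contact force between grain_roll and the fingers below 0.3 N and linear speed of grain_roll below 0.02 m/s), for 0.2 s.
2. the divider lies flat and home on the ledges over the roll, one end under the lip, released (x of grain_roll in the frame of box between -0.06 and 0.06 m and y of grain_roll in the frame of box between -0.05 and 0.05 m and z of grain_roll in the frame of box between -0.005 and 0.018 m and angle between grain_roll's own z axis and vertical below 0.35 rad and x of divider in the frame of box between -0.006 and 0.006 m and y of divider in the frame of box between -0.006 and 0.006 m and z of divider in the frame of box between 0.054 and 0.084 m and angle between divider's own z axis and vertical below 0.025 rad and contact force between divider and the fingers below 0.3 N and linear speed of divider below 0.02 m/s), for 0.2 s.
3. the sugar shaker stands upright on the seated divider (x of sugar_shaker in the frame of divider between -0.09 and 0.09 m and y of sugar_shaker in the frame of divider between -0.068 and 0.068 m and z of sugar_shaker in the frame of divider between 0.001 and 0.012 m and angle between sugar_shaker's own z axis and vertical below 0.1 rad and x of divider in the frame of box between -0.006 and 0.006 m and y of divider in the frame of box between -0.006 and 0.006 m and z of divider in the frame of box between 0.054 and 0.084 m and angle between divider's own z axis and vertical below 0.025 rad), for 0.2 s.
At the end, for the whole second after the job is handed in: The roll lies in the box, underside within 12 mm of its floor and centre within 60 x 50 mm of the middle; the divider is centred within 6 mm, underside at 54 to 84 mm, flat within 1.4 degrees; the shaker stands on it within 6 degrees of upright; all released and at rest (all of step 1 and all of step 3 and contact force between each of divider, sugar_shaker and the fingers below 0.3 N and linear speed of each of divider, sugar_shaker below 0.02 m/s); the robot touches nothing.
It fails at once if a bystander (cheese roll, jam jar, tape roll) is pushed more than 30 mm (distance of any of cheese_stick, jam_jar, tape_roll from where it was at the start of the episode above 0.03 m).
It fails at once if the roll, the divider or the shaker is dropped into the box: it falls free faster than 0.5 m/s, as from more than about 13 mm ((contact force between grain_roll and the fingers below 0.3 N and (horizontal distance between grain_roll and box below 0.14 m and linear speed of grain_roll above 0.5 m/s and height (world z) of grain_roll above 0.006 m)) or (contact force between divider and the fingers below 0.3 N and (horizontal distance between divider and box below 0.14 m and linear speed of divider above 0.5 m/s and height (world z) of divider above 0.006 m)) or (contact force between sugar_shaker and the fingers below 0.3 N and (horizontal distance between sugar_shaker and box below 0.14 m and linear speed of sugar_shaker above 0.5 m/s and height (world z) of sugar_shaker above 0.006 m))).
It also fails if it takes over 72 s, if anything falls off the work surface, if the arm or the gripper's body presses on something with over 40 N, if the wrist force passes 120 N, or if a joint passes its speed limit or range.

## Robot

A 6-joint arm with a two-finger parallel gripper is mounted at the origin on a cart in front of the work surface, level with it; the furniture and walls round the work are solid. World frame = base frame: x ahead of the robot, y to its left, z up, the work surface at z = 0. Lengths are in m, angles in rad, forces in N, time in s.
With the tool pointing down it reaches from about 0.225 to 0.875 m from the base axis. Payload 3.4 kg.
Tool frame: the origin (TCP) lies between the finger pads; the fingertips stand 11 mm ahead of it and the grasp point (between the pads) lies 8 mm behind it (tips_ahead is the distance from the TCP to the fingertips, in m); z points along the fingers, x is the direction in which the jaws open and shut, and the axes are right-handed (so a half turn about z gives the same grasp; the last joint's range is limited). The gripper opens to 85 mm and grips with 20 to 120 N. Pads are 22 mm wide; open, the fingers measure 114 mm over their backs; the gripper's body (76 mm by 85 mm) begins 54 mm behind the grasp point. The pads swing forward as they close: fully open they stand 13 mm farther back than shut.
Start: joints at [1.027, 0.276, 1.505, -0, 1.361, -0.121], TCP at [0.236, 0.524, 0.242] pointing down, gripper open.
Joint ranges: [-2.89, 2.89], [-0.75, 2.08], [0.22, 2.7], [-1.18, 4.32], [0.11, 2.71], [-2.7, 2.7]. Speed limits (rad/s): [2.57, 2.57, 3.14, 3.14, 3.14, 3.14].

## Interface

Orientations are given as a unit quaternion [w, x, y, z].
In Python, from rig import get_state, get_image, sign_off, masks_of, tips_ahead gives the robot as it stands.
- The arm moves only by the tool play_rows, never from a script. Its argument "series" is a list of rows, each an object of numbers: "fingers": the closure, from -1 (fully open) to 1 (shut); "dx", "dy", "dz": the shift along the world's x, y, z in mm; "turn": the turn about the world's z in rad. A call has 1 to 20 rows; each row shifts and turns the pose as measured when the row begins; what a row does not reach is not made up. A row lasts 1/12 s, in which the tool goes at most 41.7 mm and 7.16 degrees, less where a joint would pass 70% of its speed; a pose out of reach is approached as far as the arm can. A call with a gripper value outside its range is refused whole. The fingers move at their own pace and stop on an object; "squeeze" is the grip in N (left out, the last holds). Time passes only in rows, so rows that do not move let the fingers close. It gives the time, the measured TCP pose, the force and the opening at its end, in the units of the state.
- get_state(): the state, without advancing time (a new reading comes with each control period).
- get_image(name): name is "scene" or "top" or "wrist"; returns a dict with "pixels" (384x512x3 uint8, red, green, blue), "vfov" (degrees; the focal length in pixels is half the picture's height over the tangent of half this angle, whatever the lens; pixels are square), "cx", "cy" (the principal point, pixels), "rvec" (rotation vector, rad) and "tvec" (3), from world to camera coordinates, as OpenCV has them; the wrist camera has in their place "hand_eye" (4x4, takes a point from camera to tool coordinates, whose origin is the TCP and whose axes are the tool frame's). Camera axes: x right, y down, z forward; pixel columns grow to the right and rows downward; lengths in m; the calibration is good to about 2 mm. A picture is of the moment at which its call begins: read the wrist's pose just before it. There is no depth.
- sign_off(): hands the job in, once; it reports no verdict.
Trained networks look in a picture, given as the dict that the camera call returned (one of the last four; its "shot" number tells which), for a name from the list of things; names that differ only in an ending like _2 or _b are one class to them, and where a whole thing is asked for, a point or a joint stands for the part that bears it (a point fixed in the world has none). Each returns a list of dicts, best first, with "p" (0 to 1); they miss things now and then, are a little off and sometimes report something else, mostly with a low value. They report only what shows in the picture. A call takes as long as a camera call. They do not tell look-alikes from the thing itself.
- masks_of(picture, label): "region" (384x512 bool, what is visible of it) and "xy" ([column, row] in pixels, amid what is visible of it).
The state is a dict: "clock": time; "qpos": joint angles; "qd": joint speeds; "effort": joint torques, N m; "position": TCP position; "ee_rot": TCP orientation; "contact_force": force on the tool from outside, world axes, zero at the start; "moment": the same for the moment, N m; "width": finger opening in m.
Only numpy, scipy, OpenCV 4.12 (cv2) and the standard library are available. Lean on these libraries where they do the work, as an engineer would, in place of code of your own. Each camera call takes 0.05 s, during which the arm holds its last target. There are 200 camera calls.

## Working session

There is one attempt and no reset: what is moved stays moved. The work goes in short steps, Python scripts to look and compute and a tool call to move; the robot and the scene stay as the last step left them, time stands still between calls to the robot, and variables do not carry over. Pictures are saved under pics/ and viewed, about 8 in all and at most 12, crops included, and the job is handed in when it is done.

Besides the shell and the picture viewer there is one more tool, called after ">>>" as name(argument=value, ...), one argument or row to a line, values as JSON. play_rows: Moves the arm, as the interface text tells. Its arguments: {"type":"object","properties":{"series":{"type":"array"},"squeeze":{"type":"number"}},"required":["series"]}

```bash
mkdir -p pics; cat > h.py <<'E'
import numpy as np, cv2
from rig import *
def f_of(p): return p["pixels"].shape[0]/2/np.tan(np.radians(p["vfov"])/2)
def K(p): f=f_of(p); return np.array([[f,0,p["cx"]],[0,f,p["cy"]],[0,0,1.]])
def Rq(q): w,x,y,z=q; from scipy.spatial.transform import Rotation as R; return R.from_quat([x,y,z,w]).as_matrix()
def ext(p,s=None):
    "camera->world R, origin"
    if "hand_eye" in p:
        T=np.eye(4);T[:3,:3]=Rq(s["ee_rot"]);T[:3,3]=s["position"];T=T@np.array(p["hand_eye"]);return T[:3,:3],T[:3,3]
    R=cv2.Rodrigues(np.array(p["rvec"],float))[0];return R.T,-R.T@np.array(p["tvec"],float).ravel()
def onz(p,xy,z,s=None):
    R,o=ext(p,s);xy=np.atleast_2d(xy).astype(float)
    d=(np.linalg.inv(K(p))@np.c_[xy,np.ones(len(xy))].T).T@R.T
    return o+d*((z-o[2])/d[:,2])[:,None]
def proj(p,X,s=None):
    R,o=ext(p,s);c=(np.atleast_2d(X)-o)@R;u=c@K(p).T;return u[:,:2]/u[:,2:]
def save(p,n,crop=None,k=1):
    im=p["pixels"][...,::-1]
    if crop: x0,y0,x1,y1=crop;im=im[y0:y1,x0:x1]
    cv2.imwrite("pics/"+n,cv2.resize(im,None,fx=k,fy=k,interpolation=cv2.INTER_CUBIC))
E
python3 - <<'E'
from h import *
s=get_state();print({k:np.round(v,3) for k,v in s.items()},tips_ahead if not callable(tips_ahead) else tips_ahead())
a=get_image("top");b=get_image("scene")
im=np.vstack([a["pixels"],b["pixels"]])[...,::-1]
cv2.imwrite("pics/a.png",cv2.resize(a["pixels"][...,::-1],(800,600)))
cv2.imwrite("pics/b.png",cv2.resize(b["pixels"][...,::-1],(800,600)))
for n,p in(("top",a),("scene",b)):
    print(n,ext(p)[1].round(3))
    for l in["box","divider","divider_grip","grain_roll","sugar_shaker","cheese_stick","jam_jar","tape_roll"]:
        for m in masks_of(p,l):
            r=m["region"];ys,xs=np.where(r)
            if len(xs)<5: continue
            mr=cv2.minAreaRect(np.c_[xs,ys].astype(np.float32))
            print(l,round(m["p"],2),np.round(m["xy"]),len(xs),np.round(mr[0]),np.round(mr[1]),round(mr[2]),onz(p,m["xy"],0.03).round(3)[0])
E
```

```text
{'clock': np.float64(0.0), 'qpos': array([ 1.027,  0.277,  1.506, -0.   ,  1.361, -0.121]), 'qd': array([ 0.002,  0.001,  0.001, -0.001, -0.   , -0.001]), 'effort': array([-0.0000e+00, -4.1678e+01, -2.4580e+01, -0.0000e+00,  1.1000e-02,
       -0.0000e+00]), 'position': array([0.236, 0.524, 0.241]), 'ee_rot': array([ 0.   ,  0.84 ,  0.543, -0.001]), 'contact_force': array([-0.119,  0.4  , -0.276]), 'moment': array([ 0.041, -0.001, -0.014]), 'width': np.float64(0.085)} 0.011
top [ 0.46  -0.058  1.582]
box 0.75 [257. 203.] 2165 [258. 204.] [51. 45.] 90 [ 0.509 -0.036  0.03 ]
box 0.15 [285. 139.] 218 [284. 146.] [24. 22.] 90 [ 0.754 -0.144  0.03 ]
divider 0.89 [154. 209.] 1675 [152. 207.] [48. 35.] 90 [0.491 0.364 0.03 ]
divider 0.69 [256. 204.] 2249 [258. 203.] [56. 47.] 90 [ 0.505 -0.03   0.03 ]
divider_grip 0.84 [151. 206.] 1705 [152. 207.] [48. 36.] 88 [0.5   0.374 0.03 ]
grain_roll 0.72 [324. 166.] 388 [324. 166.] [16. 30.] 63 [ 0.649 -0.295  0.03 ]
sugar_shaker 0.67 [319. 215.] 88 [319. 216.] [ 9. 10.] 90 [ 0.459 -0.272  0.03 ]
sugar_shaker 0.54 [292. 232.] 46 [293. 231.] [7. 6.] 
[... 532 characters left out ...]
158. 175.] 904 [160. 174.] [22. 58.] 67 [0.461 0.333 0.03 ]
grain_roll 0.75 [329. 223.] 526 [330. 222.] [18. 37.] 90 [ 0.629 -0.304  0.03 ]
sugar_shaker 0.86 [300. 266.] 435 [300. 263.] [16. 32.] 0 [ 0.409 -0.36   0.03 ]
sugar_shaker 0.66 [284. 241.] 354 [284. 240.] [29. 14.] 90 [ 0.465 -0.261  0.03 ]
sugar_shaker 0.54 [245. 240.] 197 [246. 238.] [21.  9.] 90 [ 0.394 -0.174  0.03 ]
sugar_shaker 0.49 [301. 233.] 214 [300. 232.] [21. 10.] 90 [ 0.53  -0.273  0.03 ]
cheese_stick 0.9 [359. 264.] 915 [356. 265.] [56. 20.] 24 [ 0.521 -0.469  0.03 ]
jam_jar 0.95 [233. 163.] 523 [231. 162.] [31. 18.] 90 [0.715 0.199 0.03 ]
tape_roll 0.57 [304. 196.] 592 [304. 194.] [24. 27.] 90 [ 0.705 -0.153  0.03 ]
```

View pics/a.png

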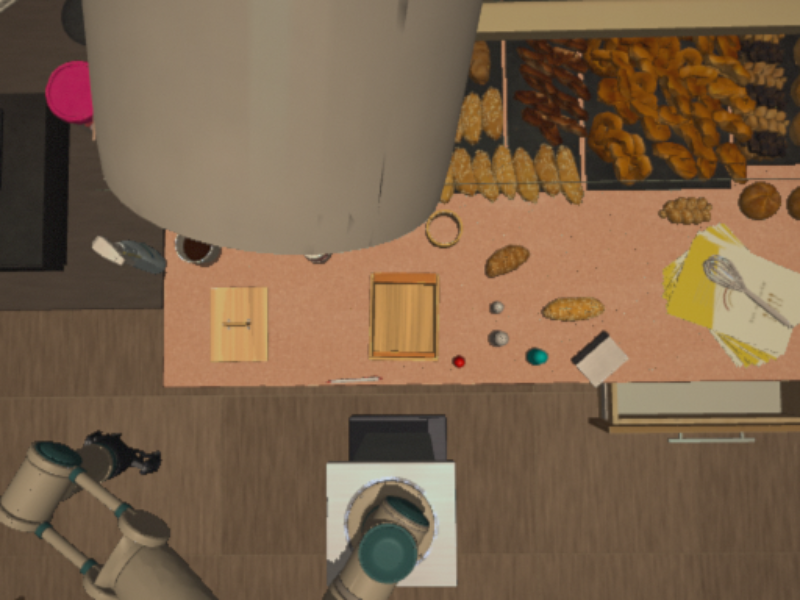

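View pics/b.png

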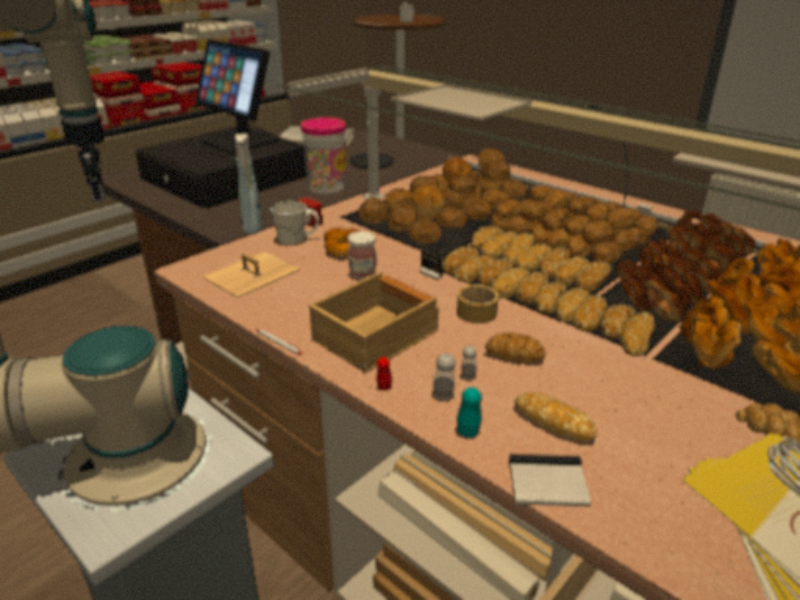

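The top view is at (column, row) in an 800x600 frame. Divider (238,324); box (404,316), with the wide dark lip strip at its far (+x) end; seeded roll (507,261); cheese roll (573,309).

Shaker candidates:
- red (459,361)
- turquoise (538,356)
- small grey (497,308)
- larger grey (499,338)

The larger grey one, at about (0.46, -0.27), fits because it isn't red or turquoise and it is bigger than the other grey. I'll confirm it in a crop later.

>>> play_rows(
  series=[
    {"fingers": -1, "dx": 20, "dy": -20, "dz": 20, "turn": 0.1},
    {"fingers": -1, "dx": 25, "dy": -20, "dz": 20, "turn": 0.1},
    {"fingers": -1, "dx": 25, "dy": -20, "dz": 20, "turn": 0.1},
    {"fingers": -1, "dx": 25, "dy": -20, "dz": 15, "turn": 0.1},
    {"fingers": -1, "dx": 25, "dy": -20, "dz": 15, "turn": 0.02},
    {"fingers": -1, "dx": 25, "dy": -20, "dz": 10},
    {"fingers": -1, "dx": 25, "dy": -20},
    {"fingers": -1, "dx": 25, "dy": -10},
    {"fingers": -1},
    {"fingers": -1},
  ],
)

```text
invalid input at $.series[5]: expected keys fingers, dx, dy, dz, turn
```

```bash
cat > look.py <<'E'
import sys
from h import *
def look(labels,z,name=None,crop=None,k=1.5):
    s=get_state();p=get_image("wrist")
    if name: save(p,name,crop,k)
    print("tcp",np.round(s["position"],4),"jaw",np.degrees(np.arctan2(*Rq(s["ee_rot"])[[1,0],0])).round(2),"cam",ext(p,s)[1].round(3),"t",s["clock"])
    for l in labels:
        for m in masks_of(p,l):
            ys,xs=np.where(m["region"])
            if len(xs)<20: continue
            w=onz(p,np.c_[xs,ys],z,s)[:,:2]
            r=cv2.minAreaRect((w*1000).astype(np.float32));print(l,round(m["p"],2),np.round(m["xy"]),"n",len(xs),"rect mm",np.round(r[0],1),np.round(r[1],1),round(r[2],1),"bbox",xs.min(),ys.min(),xs.max(),ys.max())
    return s,p
E
python3 - <<'E'
from look import *
look(["divider","divider_grip","box"],0.005,"d1.png")
E
```

```text
tcp [0.236  0.5244 0.2423] jaw 65.78 cam [0.164 0.557 0.375] t 0.9
divider 0.81 [231. 335.] n 5812 rect mm [458.5 376.6] [116.8 147.9] 0.1 bbox 162 293 289 369
divider_grip 0.71 [230. 333.] n 5904 rect mm [459.  376.7] [118.2 147.3] 0.2 bbox 161 292 289 369
```

View pics/d1.png

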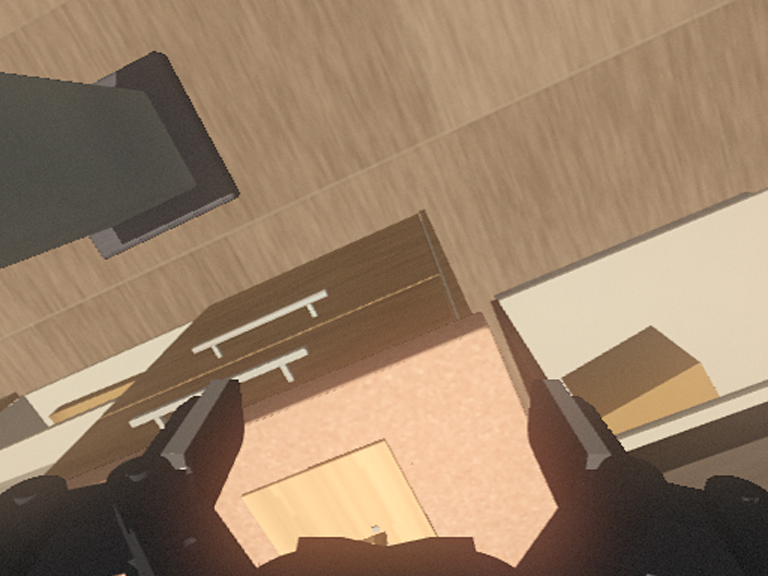

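The move was refused because every row needs all the keys. The picture only shows the edge of the divider at the bottom (crop (230,335)). The camera sits 80 mm to the side of the TCP, so I'll stand past an object to view it.

>>> play_rows(
  series=[
    {"fingers": -1, "dx": 25, "dy": -20, "dz": 20, "turn": 0.1},
    {"fingers": -1, "dx": 30, "dy": -20, "dz": 15, "turn": 0.1},
    {"fingers": -1, "dx": 35, "dy": -15, "dz": 15, "turn": 0.1},
    {"fingers": -1, "dx": 35, "dy": -15, "dz": 10, "turn": 0.1},
    {"fingers": -1, "dx": 35, "dy": -15, "dz": 10, "turn": 0.02},
    {"fingers": -1, "dx": 35, "dy": -15, "dz": 10, "turn": 0},
    {"fingers": -1, "dx": 35, "dy": -15, "dz": 0, "turn": 0},
    {"fingers": -1, "dx": 35, "dy": -15, "dz": 0, "turn": 0},
    {"fingers": -1, "dx": 35, "dy": -15, "dz": 0, "turn": 0},
    {"fingers": -1, "dx": 35, "dy": -10, "dz": 0, "turn": 0},
    {"fingers": -1, "dx": 20, "dy": 0, "dz": 0, "turn": 0},
    {"fingers": -1, "dx": 0, "dy": 0, "dz": 0, "turn": 0},
    {"fingers": -1, "dx": 0, "dy": 0, "dz": 0, "turn": 0},
  ],
)

```text
clock: 2.18
position: [0.6048, 0.3577, 0.3253]
ee_rot: [0.002, 0.699, 0.715, -0.0]
contact_force: [-0.3, 0.1, 1.4]
width: 0.0853
```

```bash
python3 - <<'E'
from look import *
look(["divider","divider_grip"],0.005,"d2.png",k=1)
E
```

```text
tcp [0.6048 0.3577 0.3253] jaw 91.3 cam [0.526 0.356 0.458] t 2.1833
divider 0.88 [276.  65.] n 14981 rect mm [511.  376.9] [161.3 146.6] 0.3 bbox 216 0 337 133
divider_grip 0.88 [274.  64.] n 15099 rect mm [511.6 377.4] [160.7 147.4] 0.9 bbox 216 0 336 133
```

>>> play_rows(
  series=[
    {"fingers": -1, "dx": 0, "dy": -40, "dz": 0, "turn": 0},
    {"fingers": -1, "dx": 0, "dy": -40, "dz": 0, "turn": 0},
    {"fingers": -1, "dx": 0, "dy": -40, "dz": 0, "turn": 0},
    {"fingers": -1, "dx": 0, "dy": -40, "dz": 0, "turn": 0},
    {"fingers": -1, "dx": 0, "dy": -40, "dz": 0, "turn": 0},
    {"fingers": -1, "dx": 0, "dy": -40, "dz": 0, "turn": 0},
    {"fingers": -1, "dx": 0, "dy": -40, "dz": 0, "turn": 0},
    {"fingers": -1, "dx": 0, "dy": -40, "dz": 0, "turn": 0},
    {"fingers": -1, "dx": 0, "dy": -40, "dz": 0, "turn": 0},
    {"fingers": -1, "dx": 0, "dy": -40, "dz": 0, "turn": 0},
    {"fingers": -1, "dx": 0, "dy": 0, "dz": 0, "turn": 0},
    {"fingers": -1, "dx": 0, "dy": 0, "dz": 0, "turn": 0},
  ],
)

```text
clock: 3.33
position: [0.5813, -0.0392, 0.3324]
ee_rot: [0.002, 0.687, 0.727, 0.003]
contact_force: [0.5, -0.6, 0.5]
width: 0.0855
```

```bash
python3 - <<'E'
from look import *
look(["box"],0.086,"b1.png",k=1)
a=cv2.imread("pics/d2.png");b=cv2.imread("pics/b1.png")
cv2.imwrite("pics/db.png",cv2.resize(np.vstack([a,b]),None,fx=.78,fy=.78))
E
```

```text
tcp [ 0.5813 -0.0392  0.3324] jaw 93.22 cam [ 0.502 -0.044  0.464] t 3.3333
box 0.57 [259.  80.] n 23247 rect mm [511.9 -40. ] [165.5 189. ] 88.2 bbox 183 0 349 178
```

View pics/db.png

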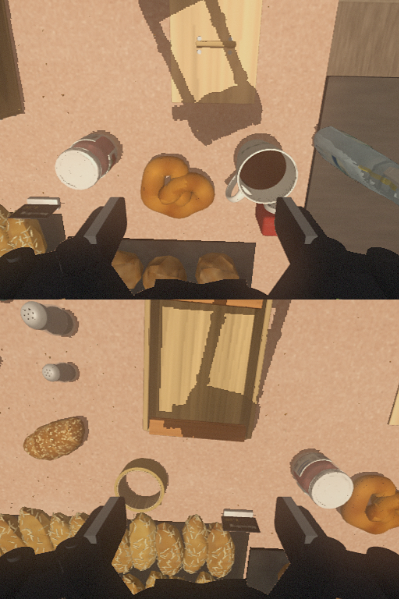

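Top half: divider with its bar at about (215,42), aligned with the world. Bottom half: box at (210,370), with the brown lip at the lower (+x) end (200,430); the two grey shakers at (35,315, the larger) and (58,371); the seeded roll at (55,437). I'll shift so the whole box shows, then take the shaker crop.

>>> play_rows(
  series=[
    {"fingers": -1, "dx": -35, "dy": 2, "dz": 0, "turn": -0.056},
    {"fingers": -1, "dx": -35, "dy": 2, "dz": 0, "turn": 0},
    {"fingers": -1, "dx": -20, "dy": 0, "dz": 0, "turn": 0},
    {"fingers": -1, "dx": 0, "dy": 0, "dz": 0, "turn": 0},
    {"fingers": -1, "dx": 0, "dy": 0, "dz": 0, "turn": 0},
  ],
)

```text
clock: 3.85
position: [0.4882, -0.0246, 0.3311]
ee_rot: [0.001, 0.703, 0.712, 0.004]
contact_force: [0.6, -0.4, 0.5]
width: 0.0857
```

```bash
python3 - <<'E'
from look import *
s,p=look(["box"],0.086,"b2.png",k=1.5)
look(["sugar_shaker"],0.08); look(["grain_roll"],0.03)
c=p["pixels"][:200,:140,::-1];cv2.imwrite("pics/sh.png",cv2.resize(c,None,fx=3,fy=3))
E
```

```text
tcp [ 0.4882 -0.0246  0.3311] jaw 90.73 cam [ 0.408 -0.027  0.463] t 3.85
box 0.78 [244. 154.] n 20311 rect mm [504.4 -39.5] [166.5 202.2] 88.3 bbox 169 72 321 245
tcp [ 0.4892 -0.0251  0.331 ] jaw 90.72 cam [ 0.409 -0.027  0.463] t 3.95
sugar_shaker 0.9 [ 9. 77.] n 400 rect mm [ 410.6 -297.2] [15.9 34.2] 76.9 bbox 0 60 15 92
sugar_shaker 0.85 [ 59. 115.] n 1900 rect mm [ 450. -250.] [38.1 75.5] 7.6 bbox 25 97 90 133
sugar_shaker 0.67 [135.  68.] n 791 rect mm [ 399.8 -156.7] [37.8 27.1] 86.5 bbox 118 55 153 82
sugar_shaker 0.62 [ 74. 173.] n 855 rect mm [ 517.1 -242.2] [27.6 55.4] 25.8 bbox 54 158 95 187
tcp [ 0.4899 -0.026   0.3306] jaw 90.66 cam [ 0.41  -0.028  0.463] t 4.05
grain_roll 0.85 [ 75. 246.] n 2663 rect mm [ 644.1 -290.2] [ 63.4 124.7] 22.8 bbox 35 218 109 271
```

View pics/b2.png

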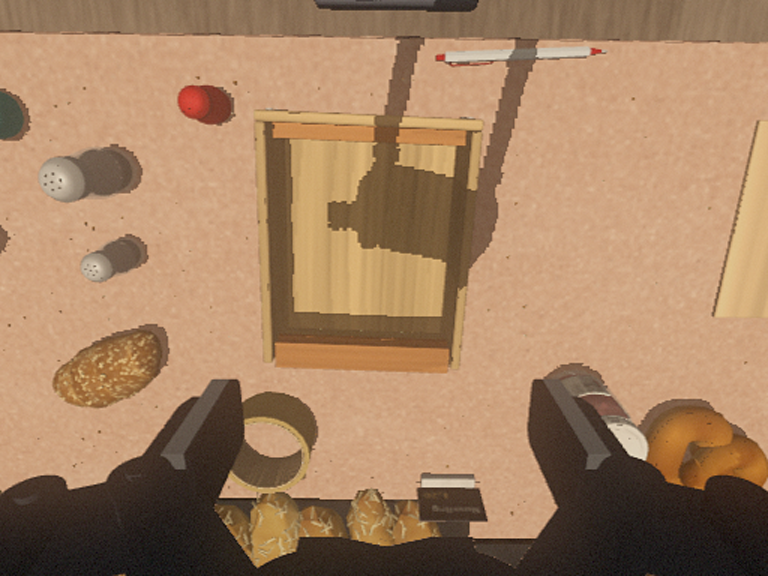

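The picture shows the box with its four outer top corners at about (256,111), (482,122), (461,367) and (264,362). The lip strip runs (276-447, 345-370). The shakers are the larger grey at (63,178) and the smaller at (97,266), and the seeded roll is at (108,368). This is also an enlarged view of both grey candidates, and it confirms the larger at (63,178).

```bash
python3 - <<'E'
from h import *
# rebuild camera for b2
p=get_image("wrist")
from scipy.spatial.transform import Rotation as R
s={"position":np.array([0.4882,-0.0246,0.3311]),"ee_rot":[0.001,0.703,0.712,0.004]}
q=np.array(s["ee_rot"]);s["ee_rot"]=q/np.linalg.norm(q)
c=np.array([[256,111],[482,122],[461,367],[264,362]])/1.5
w=onz(p,c,.086,s);print(w.round(4)); print(w.mean(0))
for a,b in((0,1),(1,2),(2,3),(3,0)): d=w[b]-w[a];print(np.hypot(*d[:2]).round(4),np.degrees(np.arctan2(d[1],d[0])).round(2))
for z in(.072,.08,.086,.094):
  l=onz(p,np.array([[277,366],[447,372],[276,344],[449,349]])/1.5,z,s);print("lip z",z,np.hypot(*(l[1]-l[0])[:2]).round(4),l.round(4)[:,:2].tolist())
  l=onz(p,np.array([[273,124],[467,132],[275,137],[465,145]])/1.5,z-.014,s);print("ledge",np.hypot(*(l[1]-l[0])[:2]).round(4),l.round(4)[:,:2].tolist())
E
```

```text
[[ 0.4037 -0.1172  0.086 ]
 [ 0.4093  0.0453  0.086 ]
 [ 0.6068  0.042   0.086 ]
 [ 0.6036 -0.1247  0.086 ]]
[ 0.50583537 -0.03866847  0.086     ]
0.1626 88.03
0.1975 -0.96
0.1667 -91.09
0.2001 177.87
lip z 0.072 0.1497 [[0.6146, -0.1172], [0.6192, 0.0324], [0.5934, -0.1168], [0.5968, 0.033]]
ledge 0.151 [[0.4127, -0.1115], [0.4169, 0.0394], [0.4224, -0.1105], [0.4267, 0.0385]]
lip z 0.08 0.1466 [[0.6104, -0.1153], [0.6149, 0.0312], [0.5897, -0.115], [0.5929, 0.0318]]
ledge 0.148 [[0.4126, -0.1098], [0.4167, 0.0381], [0.4221, -0.1089], [0.4263, 0.0372]]
lip z 0.086 0.1443 [[0.6073, -0.1139], [0.6116, 0.0303], [0.5868, -0.1136], [0.5901, 0.0309]]
ledge 0.1458 [[0.4125, -0.1086], [0.4166, 0.0372], [0.4219, -0.1076], [0.426, 0.0362]]
lip z 0.094 0.1413 [[0.603, -0.1121], [0.6073, 0.0291], [0.583, -0.1117], [0.5862, 0.0297]]
ledge 0.1428 [[0.4125, -0.1069], [0.4164, 0.0359], [0.4216, -0.1059], [0.4257, 0.035]]
```

View pics/sh.png

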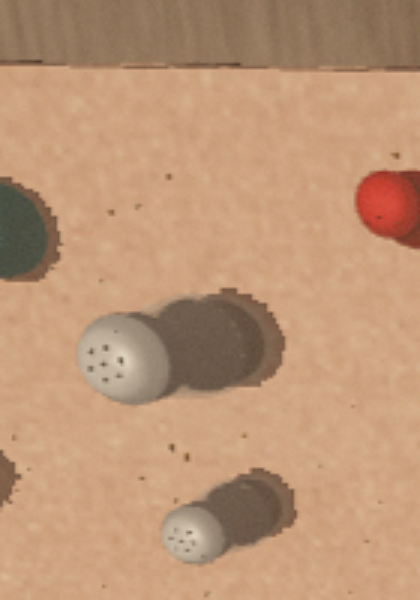

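Confirmed: the larger grey shaker, at crop (125,358). Next is a closer look over the roll.

>>> play_rows(
  series=[
    {"fingers": -1, "dx": 16, "dy": -28, "dz": -8, "turn": -0.12},
    {"fingers": -1, "dx": 16, "dy": -28, "dz": -8, "turn": -0.12},
    {"fingers": -1, "dx": 16, "dy": -28, "dz": -8, "turn": -0.12},
    {"fingers": -1, "dx": 16, "dy": -28, "dz": -8, "turn": -0.12},
    {"fingers": -1, "dx": 16, "dy": -28, "dz": -8, "turn": -0.12},
    {"fingers": -1, "dx": 16, "dy": -28, "dz": -8, "turn": -0.12},
    {"fingers": -1, "dx": 16, "dy": -28, "dz": -8, "turn": -0.12},
    {"fingers": -1, "dx": 16, "dy": -28, "dz": -8, "turn": -0.12},
    {"fingers": -1, "dx": 16, "dy": -28, "dz": -8, "turn": -0.12},
    {"fingers": -1, "dx": 10, "dy": -10, "dz": -8, "turn": -0.06},
    {"fingers": -1, "dx": 0, "dy": 0, "dz": 0, "turn": 0},
    {"fingers": -1, "dx": 0, "dy": 0, "dz": 0, "turn": 0},
  ],
)

```text
clock: 5.2
position: [0.6545, -0.3054, 0.2388]
ee_rot: [0.002, 0.981, 0.195, 0.003]
contact_force: [-0.4, 0.2, 0.3]
width: 0.0856
```

```bash
python3 - <<'E'
from look import *
look(["grain_roll"],0.028,"r1.png",k=1)
E
```

```text
tcp [ 0.6545 -0.3054  0.2388] jaw 22.44 cam [ 0.624 -0.232  0.371] t 5.2
grain_roll 0.66 [253. 147.] n 5194 rect mm [ 647.9 -293.9] [ 61.4 116.5] 23.8 bbox 224 90 283 200
```

View pics/r1.png

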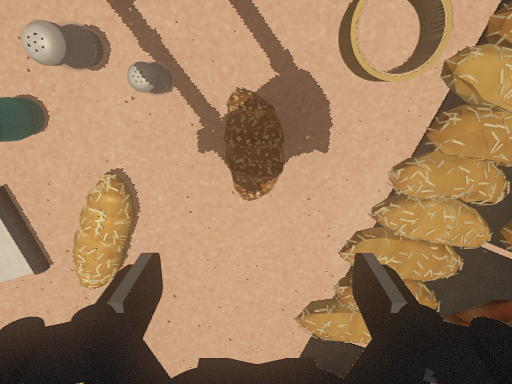

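>>> play_rows(
  series=[
    {"fingers": -1, "dx": -4, "dy": 6, "dz": -35, "turn": 0.01},
    {"fingers": -1, "dx": -3, "dy": 5, "dz": -35, "turn": 0},
    {"fingers": -1, "dx": 0, "dy": 0, "dz": -35, "turn": 0},
    {"fingers": -1, "dx": 0, "dy": 0, "dz": -30, "turn": 0},
    {"fingers": -1, "dx": 0, "dy": 0, "dz": 0, "turn": 0},
  ],
)

```text
clock: 5.72
position: [0.6469, -0.2874, 0.1109]
ee_rot: [0.006, 0.979, 0.205, 0.009]
contact_force: [-0.7, 1.2, -0.8]
width: 0.0856
```

>>> play_rows(
  series=[
    {"fingers": -1, "dx": 0, "dy": -6, "dz": -28, "turn": 0},
    {"fingers": -1, "dx": 0, "dy": 0, "dz": -28, "turn": 0},
    {"fingers": -1, "dx": 0, "dy": 0, "dz": -25, "turn": 0},
    {"fingers": -1, "dx": 0, "dy": 0, "dz": -6, "turn": 0},
    {"fingers": -1, "dx": 0, "dy": 0, "dz": 0, "turn": 0},
  ],
)

```text
clock: 6.13
position: [0.6507, -0.2904, 0.0344]
ee_rot: [0.01, 0.978, 0.209, 0.014]
contact_force: [0.9, -0.9, 1.0]
width: 0.0855
```

>>> play_rows(
  series=[
    {"fingers": -1, "dx": -4, "dy": -4, "dz": -10, "turn": 0},
    {"fingers": -1, "dx": 0, "dy": 0, "dz": -2, "turn": 0},
    {"fingers": 0, "dx": 0, "dy": 0, "dz": 0, "turn": 0},
    {"fingers": 1, "dx": 0, "dy": 0, "dz": 0, "turn": 0},
    {"fingers": 1, "dx": 0, "dy": 0, "dz": 0, "turn": 0},
    {"fingers": 1, "dx": 0, "dy": 0, "dz": 0, "turn": 0},
    {"fingers": 1, "dx": 0, "dy": 0, "dz": 0, "turn": 0},
    {"fingers": 1, "dx": 0, "dy": 0, "dz": 0, "turn": 0},
  ],
  squeeze=25,
)

```text
clock: 6.8
position: [0.6517, -0.2969, 0.0333]
ee_rot: [0.016, 0.977, 0.21, 0.021]
contact_force: [0.3, 0.9, -0.7]
width: 0.0577
```

>>> play_rows(
  series=[
    {"fingers": 1, "dx": 0, "dy": 0, "dz": 15, "turn": 0},
    {"fingers": 1, "dx": 0, "dy": 0, "dz": 30, "turn": 0},
    {"fingers": 1, "dx": 0, "dy": 0, "dz": 35, "turn": 0},
    {"fingers": 1, "dx": 0, "dy": 0, "dz": 35, "turn": 0},
    {"fingers": 1, "dx": 0, "dy": 0, "dz": 30, "turn": 0},
    {"fingers": 1, "dx": 0, "dy": 0, "dz": 20, "turn": 0},
    {"fingers": 1, "dx": 0, "dy": 0, "dz": 0, "turn": 0},
  ],
)

```text
clock: 7.38
position: [0.6475, -0.2944, 0.2002]
ee_rot: [0.012, 0.977, 0.21, 0.017]
contact_force: [0.5, -0.8, -0.3]
width: 0.0578
```

>>> play_rows(
  series=[
    {"fingers": 1, "dx": -15, "dy": 27, "dz": 0, "turn": 0.115},
    {"fingers": 1, "dx": -15, "dy": 27, "dz": 0, "turn": 0.115},
    {"fingers": 1, "dx": -15, "dy": 27, "dz": 0, "turn": 0.115},
    {"fingers": 1, "dx": -15, "dy": 27, "dz": 0, "turn": 0.115},
    {"fingers": 1, "dx": -15, "dy": 27, "dz": 0, "turn": 0.115},
    {"fingers": 1, "dx": -15, "dy": 27, "dz": 0, "turn": 0.115},
    {"fingers": 1, "dx": -15, "dy": 27, "dz": 0, "turn": 0.115},
    {"fingers": 1, "dx": -15, "dy": 27, "dz": 0, "turn": 0.115},
    {"fingers": 1, "dx": -10, "dy": 20, "dz": 0, "turn": 0.1},
    {"fingers": 1, "dx": 0, "dy": 0, "dz": 0, "turn": 0.08},
    {"fingers": 1, "dx": 0, "dy": 0, "dz": 0, "turn": 0},
  ],
)

```text
clock: 8.3
position: [0.5026, -0.0484, 0.1846]
ee_rot: [-0.007, 0.706, 0.708, 0.017]
contact_force: [0.4, -0.2, -0.1]
width: 0.0578
```

```bash
python3 - <<'E'
from look import *
s=get_state();R=Rq(s["ee_rot"]);print(s["position"],"jaw",np.degrees(np.arctan2(R[1,0],R[0,0])),"z axis",R[:,2].round(4))
p=get_image("wrist")
for m in masks_of(p,"grain_roll"):
    ys,xs=np.where(m["region"])
    r=cv2.minAreaRect((onz(p,np.c_[xs,ys],s["position"][2]-.005,s)[:,:2]*1000).astype(np.float32));print(m["p"],r)
E
```

```text
[ 0.50261851 -0.0484145   0.18461117] jaw 90.22272956248742 z axis [ 0.0143  0.0342 -0.9993]
0.93 ((500.03961181640625, -49.169620513916016), (120.1635513305664, 61.65553283691406), 0.0014013453619554639)
```

>>> play_rows(
  series=[
    {"fingers": 1, "dx": 5, "dy": 9, "dz": -5, "turn": -0.03},
    {"fingers": 1, "dx": 1, "dy": 0, "dz": -25, "turn": 0},
    {"fingers": 1, "dx": 0, "dy": 0, "dz": -25, "turn": 0},
    {"fingers": 1, "dx": 0, "dy": 0, "dz": -25, "turn": 0},
    {"fingers": 1, "dx": 0, "dy": 0, "dz": -10, "turn": 0},
    {"fingers": 1, "dx": 0, "dy": 0, "dz": 0, "turn": 0},
  ],
)

```text
clock: 8.9
position: [0.514, -0.0448, 0.0905]
ee_rot: [-0.003, 0.724, 0.689, 0.019]
contact_force: [0.1, -0.6, -0.2]
width: 0.0578
```

>>> play_rows(
  series=[
    {"fingers": 1, "dx": -5, "dy": 4, "dz": -15, "turn": 0.02},
    {"fingers": 1, "dx": 0, "dy": 0, "dz": -15, "turn": 0},
    {"fingers": 1, "dx": 0, "dy": 0, "dz": -8, "turn": 0},
    {"fingers": 1, "dx": 0, "dy": 0, "dz": -4, "turn": 0},
    {"fingers": 1, "dx": 0, "dy": 0, "dz": -3, "turn": 0},
    {"fingers": 1, "dx": 0, "dy": 0, "dz": 0, "turn": 0},
  ],
)

```text
clock: 9.4
position: [0.5132, -0.0448, 0.0443]
ee_rot: [-0.001, 0.721, 0.693, 0.019]
contact_force: [0.8, -0.4, -0.8]
width: 0.0578
```

>>> play_rows(
  series=[
    {"fingers": 1, "dx": -2, "dy": 2, "dz": -3, "turn": 0},
    {"fingers": 1, "dx": 0, "dy": 0, "dz": -3, "turn": 0},
    {"fingers": 1, "dx": 0, "dy": 0, "dz": -3, "turn": 0},
  ],
)

```text
clock: 9.65
position: [0.5134, -0.0434, 0.0369]
ee_rot: [0.001, 0.721, 0.692, 0.021]
contact_force: [0.6, 0.7, 3.7]
width: 0.0575
```

>>> play_rows(
  series=[
    {"fingers": 0, "dx": 0, "dy": 0, "dz": 0, "turn": 0},
    {"fingers": -1, "dx": 0, "dy": 0, "dz": 0, "turn": 0},
    {"fingers": -1, "dx": 0, "dy": 0, "dz": 0, "turn": 0},
    {"fingers": -1, "dx": 0, "dy": 0, "dz": 0, "turn": 0},
    {"fingers": -1, "dx": 0, "dy": 0, "dz": 0, "turn": 0},
    {"fingers": -1, "dx": 0, "dy": 0, "dz": 15, "turn": 0},
    {"fingers": -1, "dx": 0, "dy": 0, "dz": 30, "turn": 0},
    {"fingers": -1, "dx": 0, "dy": 0, "dz": 35, "turn": 0},
    {"fingers": -1, "dx": 0, "dy": 0, "dz": 35, "turn": 0},
    {"fingers": -1, "dx": 0, "dy": 0, "dz": 35, "turn": 0},
    {"fingers": 0, "dx": 0, "dy": 0, "dz": 20, "turn": 0},
    {"fingers": 1, "dx": 0, "dy": 0, "dz": 20, "turn": 0},
    {"fingers": 1, "dx": 0, "dy": 0, "dz": 20, "turn": 0},
    {"fingers": 1, "dx": 0, "dy": 0, "dz": 0, "turn": 0},
  ],
)

```text
clock: 10.82
position: [0.5088, -0.0379, 0.2568]
ee_rot: [-0.003, 0.722, 0.691, 0.022]
contact_force: [0.7, -0.3, 0.1]
width: 0.039
```

```bash
python3 - <<'E'
from look import *
s,p=look(["grain_roll","box"],0.036,"b3.png",k=1.5)
print(Rq(s["ee_rot"])[:,2]); np.savez("b3.npz",pos=s["position"],q=s["ee_rot"])
E
```

```text
tcp [ 0.5088 -0.0379  0.2568] jaw 87.48 cam [ 0.426 -0.039  0.387] t 10.8167
grain_roll 0.84 [243. 150.] n 4653 rect mm [510.2 -43.7] [ 60.4 115.1] 87.9 bbox 216 100 272 204
box 0.75 [271. 136.] n 26907 rect mm [517.6 -39.5] [193.9 233.1] 88.2 bbox 146 44 343 257
[ 0.02822663  0.0345914  -0.99900285]
```

View pics/b3.png

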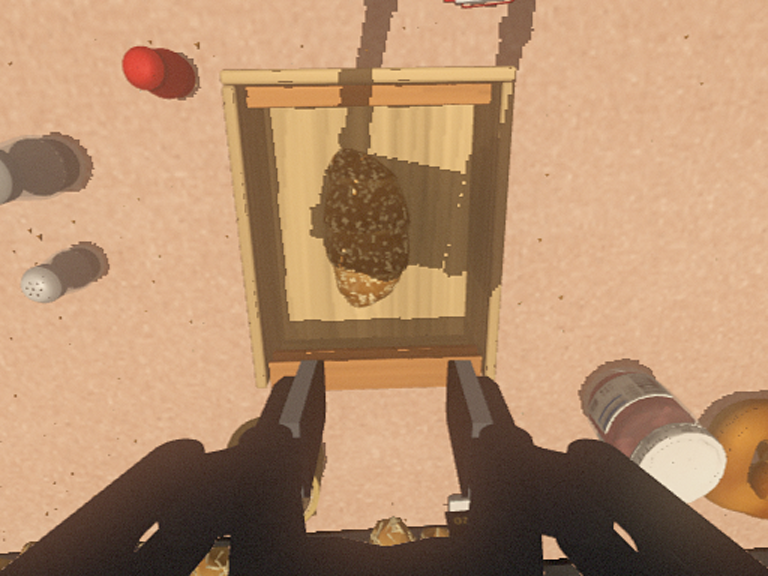

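Picture: the roll lies flat, lengthwise, mid-box at (366,228) and released. The lip is at (375,372) and the -x ledge at (368,95). I'll fit the box pose and ledge height to the points read from both views, then probe the lip.

```bash
cat > fit.py <<'E'
from h import *
from scipy.optimize import least_squares
p=get_image("wrist")
b3=np.load("b3.npz")
S2={"position":np.array([0.4882,-0.0246,0.3311]),"ee_rot":np.array([0.001,0.703,0.712,0.004])}
S3={"position":b3["pos"],"ee_rot":b3["q"]}
# (state, pixel*1.5, box x, y, z as (const, uses ledge))
O=[(S2,(256,111),-103,-83,86,0),(S2,(482,122),-103,83,86,0),(S2,(275,137),-83,-75,0,1),(S2,(465,145),-83,75,0,1),
(S2,(277,366),107,-74.5,14,1),(S2,(447,372),107,74.5,14,1),
(S3,(221,71),-103,-83,86,0),(S3,(515,67),-103,83,86,0),(S3,(247,106),-83,-75,0,1),(S3,(491,104),-83,75,0,1),(S3,(272,387),107,-74.5,14,1)]
def res(v):
    c,s=np.cos(v[2]),np.sin(v[2]);out=[]
    for st,px,x,y,z,l in O:
        x,y=x/1e3,y/1e3;X=[v[0]+c*x-s*y,v[1]+s*x+c*y,z/1e3+l*v[3]]
        out.append((proj(p,X,st)[0]-np.array(px)/1.5))
    return np.ravel(out)
r=least_squares(res,[.506,-.039,-.02,.065],loss="soft_l1",x_scale=[.01,.01,.01,.01])
print(r.x.round(4),np.degrees(r.x[2]).round(2));print(r.fun.reshape(-1,2).round(1).tolist())
E
python3 fit.py
```

```text
[ 0.5082 -0.0391 -0.0326  0.0599] -1.87
[[-1.5, -1.1], [1.8, -1.3], [-1.1, 0.5], [0.2, 1.0], [-0.3, -0.6], [-0.2, -0.4], [-1.0, -0.7], [1.7, -0.2], [0.9, 1.5], [-0.4, 0.7], [0.4, 1.6]]
```

>>> play_rows(
  series=[
    {"fingers": 1, "dx": 30, "dy": -1, "dz": -25, "turn": 0},
    {"fingers": 1, "dx": 30, "dy": -1, "dz": -30, "turn": 0},
    {"fingers": 1, "dx": 30, "dy": -1, "dz": -35, "turn": 0},
    {"fingers": 1, "dx": 4, "dy": -1, "dz": -35, "turn": 0},
    {"fingers": 1, "dx": 0, "dy": 0, "dz": -20, "turn": 0},
    {"fingers": 1, "dx": 0, "dy": 0, "dz": -5, "turn": 0},
    {"fingers": 1, "dx": 0, "dy": 0, "dz": 0, "turn": 0},
  ],
)

```text
clock: 11.6
position: [0.5937, -0.0402, 0.0888]
ee_rot: [-0.013, 0.723, 0.691, 0.015]
contact_force: [0.0, 0.8, 1.4]
width: 0.0
```

>>> play_rows(
  series=[
    {"fingers": 1, "dx": 8, "dy": 0, "dz": 3, "turn": 0},
    {"fingers": 1, "dx": 0, "dy": 0, "dz": 0, "turn": 0},
  ],
)

```text
clock: 11.77
position: [0.6015, -0.0401, 0.0916]
ee_rot: [-0.014, 0.723, 0.691, 0.014]
contact_force: [0.7, -1.7, 0.7]
width: 0.0
```

>>> play_rows(
  series=[
    {"fingers": 1, "dx": 0, "dy": 0, "dz": -2, "turn": 0},
    {"fingers": 1, "dx": 0, "dy": 0, "dz": -2, "turn": 0},
  ],
)

```text
clock: 11.93
position: [0.6032, -0.0404, 0.0904]
ee_rot: [-0.012, 0.723, 0.691, 0.016]
contact_force: [-0.2, -0.2, 0.5]
width: -0.0001
```

>>> play_rows(
  series=[
    {"fingers": 1, "dx": 0, "dy": 0, "dz": -3, "turn": 0},
    {"fingers": 1, "dx": 0, "dy": 0, "dz": -3, "turn": 0},
  ],
)

```text
clock: 12.1
position: [0.6038, -0.0406, 0.0886]
ee_rot: [-0.01, 0.723, 0.691, 0.017]
contact_force: [-7.4, 0.4, 23.6]
width: -0.0002
```

>>> play_rows(
  series=[
    {"fingers": 1, "dx": 0, "dy": 0, "dz": -3, "turn": 0},
    {"fingers": 1, "dx": 0, "dy": 0, "dz": -2, "turn": 0},
  ],
)

```text
clock: 12.27
position: [0.6038, -0.0405, 0.0889]
ee_rot: [-0.009, 0.723, 0.691, 0.018]
contact_force: [-0.9, 0.3, 1.3]
width: 0.0002
```

>>> play_rows(
  series=[
    {"fingers": 1, "dx": 0, "dy": 0, "dz": -2, "turn": 0},
  ],
)

```text
clock: 12.35
position: [0.6038, -0.0406, 0.0887]
ee_rot: [-0.008, 0.723, 0.691, 0.018]
contact_force: [-2.6, -0.2, 7.4]
width: 0.0
```

>>> play_rows(
  series=[
    {"fingers": 1, "dx": 0, "dy": 0, "dz": 25, "turn": 0},
    {"fingers": 0, "dx": 0, "dy": 15, "dz": 30, "turn": 0},
    {"fingers": -1, "dx": -10, "dy": 36, "dz": 10, "turn": 0.01},
    {"fingers": -1, "dx": -10, "dy": 36, "dz": 10, "turn": 0.01},
    {"fingers": -1, "dx": -10, "dy": 36, "dz": 10, "turn": 0.01},
    {"fingers": -1, "dx": -10, "dy": 36, "dz": 10, "turn": 0.01},
    {"fingers": -1, "dx": -10, "dy": 36, "dz": 10, "turn": 0},
    {"fingers": -1, "dx": -10, "dy": 36, "dz": 10, "turn": 0},
    {"fingers": -1, "dx": -10, "dy": 36, "dz": 0, "turn": 0},
    {"fingers": -1, "dx": -10, "dy": 36, "dz": 0, "turn": 0},
    {"fingers": -1, "dx": -10, "dy": 36, "dz": 0, "turn": 0},
    {"fingers": -1, "dx": -8, "dy": 36, "dz": 0, "turn": 0},
    {"fingers": -1, "dx": -8, "dy": 30, "dz": 0, "turn": 0},
    {"fingers": -1, "dx": 0, "dy": 0, "dz": 0, "turn": 0},
    {"fingers": -1, "dx": 0, "dy": 0, "dz": 0, "turn": 0},
  ],
)

```text
clock: 13.6
position: [0.491, 0.3812, 0.2159]
ee_rot: [-0.004, 0.71, 0.704, 0.028]
contact_force: [-0.3, -0.1, 0.5]
width: 0.0856
```

```bash
python3 - <<'E'
from look import *
s,p=look(["divider","divider_grip"],0.005,"d3.png",k=1.5)
print(Rq(s["ee_rot"])[:,2]);np.savez("d3.npz",pos=s["position"],q=s["ee_rot"])
E
```

```text
tcp [0.491  0.3812 0.2159] jaw 89.59 cam [0.408 0.376 0.346] t 13.6
divider 0.72 [ 64. 307.] n 1354 rect mm [676.2 155.4] [36.2 82.2] 37.3 bbox 36 288 97 326
divider 0.67 [244. 150.] n 23856 rect mm [497.  376.2] [187.  145.6] 0.3 bbox 166 65 315 240
divider_grip 0.64 [244. 148.] n 23860 rect mm [497.  376.9] [186.9 146. ] 0.3 bbox 166 65 316 240
[ 0.0343334   0.04433275 -0.99842667]
```

View pics/d3.png

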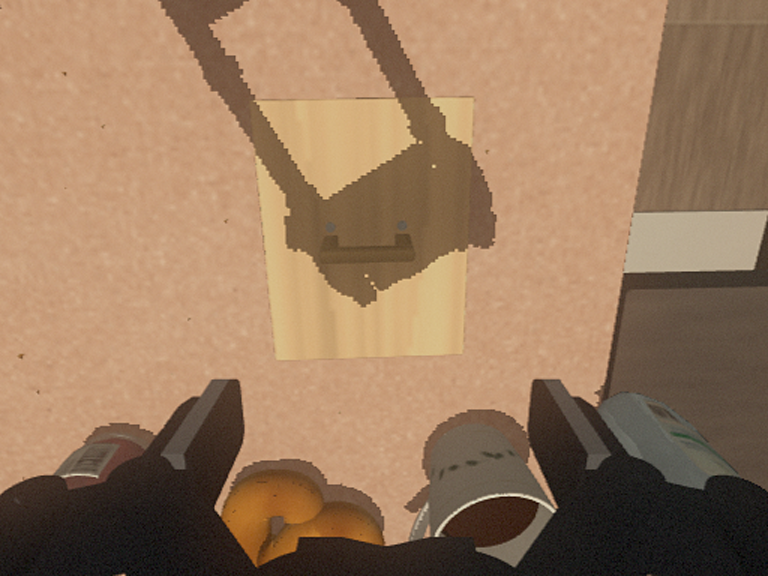

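Picture: divider at (365,230), bar at (367,250). The measured centre is (0.497, 0.377) with yaw 0.3°, and nothing is in the way. The tool has crept about 3° out of vertical, in the radial direction. A half turn gives the same grasp and reverses that lean, so the creep should then cancel it.

>>> play_rows(
  series=[
    {"fingers": -1, "dx": 0, "dy": 0, "dz": 0, "turn": -0.124},
    {"fingers": -1, "dx": 0, "dy": 0, "dz": 0, "turn": -0.124},
    {"fingers": -1, "dx": 0, "dy": 0, "dz": 0, "turn": -0.124},
    {"fingers": -1, "dx": 0, "dy": 0, "dz": 0, "turn": -0.124},
    {"fingers": -1, "dx": 0, "dy": 0, "dz": 0, "turn": -0.124},
    {"fingers": -1, "dx": 0, "dy": 0, "dz": 0, "turn": -0.124},
    {"fingers": -1, "dx": 0, "dy": 0, "dz": 0, "turn": -0.124},
    {"fingers": -1, "dx": 0, "dy": 0, "dz": 0, "turn": -0.124},
    {"fingers": -1, "dx": 0, "dy": 0, "dz": 0, "turn": -0.124},
    {"fingers": -1, "dx": 0, "dy": 0, "dz": 0, "turn": -0.124},
    {"fingers": -1, "dx": 0, "dy": 0, "dz": 0, "turn": -0.124},
    {"fingers": -1, "dx": 0, "dy": 0, "dz": 0, "turn": -0.124},
    {"fingers": -1, "dx": 0, "dy": 0, "dz": 0, "turn": -0.124},
    {"fingers": -1, "dx": 0, "dy": 0, "dz": 0, "turn": -0.124},
    {"fingers": -1, "dx": 0, "dy": 0, "dz": 0, "turn": -0.124},
    {"fingers": -1, "dx": 0, "dy": 0, "dz": 0, "turn": -0.124},
    {"fingers": -1, "dx": 0, "dy": 0, "dz": 0, "turn": -0.124},
    {"fingers": -1, "dx": 0, "dy": 0, "dz": 0, "turn": -0.124},
    {"fingers": -1, "dx": 0, "dy": 0, "dz": 0, "turn": -0.124},
    {"fingers": -1, "dx": 0, "dy": 0, "dz": 0, "turn": -0.124},
  ],
)

```text
clock: 15.42
position: [0.5067, 0.3398, 0.2171]
ee_rot: [0.029, 0.889, -0.456, 0.01]
contact_force: [-0.2, -0.8, 0.1]
width: 0.085
```

```bash
cat > st.py <<'E'
from h import *
s=get_state();R=Rq(s["ee_rot"]);print(s["clock"],s["position"].round(4) if hasattr(s["position"],"round") else s["position"],"jaw",np.degrees(np.arctan2(R[1,0],R[0,0])).round(2),"zax",R[:2,2].round(4),"F",np.round(s["contact_force"],1),"w",s["width"],"q6",round(s["qpos"][5],2))
E
python3 st.py
```

```text
15.4167 [0.5067 0.3398 0.2171] jaw -54.27 zax [-0.0087 -0.0606] F [-0.2 -0.8  0.1] w 0.08504316067730146 q6 1.46
```

>>> play_rows(
  series=[
    {"fingers": -1, "dx": -2, "dy": 8, "dz": 0, "turn": -0.124},
    {"fingers": -1, "dx": -2, "dy": 8, "dz": 0, "turn": -0.124},
    {"fingers": -1, "dx": -2, "dy": 8, "dz": 0, "turn": -0.124},
    {"fingers": -1, "dx": -2, "dy": 8, "dz": 0, "turn": -0.124},
    {"fingers": -1, "dx": -1, "dy": 6, "dz": 0, "turn": -0.11},
    {"fingers": -1, "dx": 0, "dy": 4, "dz": 0, "turn": 0},
    {"fingers": -1, "dx": 0, "dy": 0, "dz": 0, "turn": 0},
    {"fingers": -1, "dx": 0, "dy": 0, "dz": 0, "turn": 0},
    {"fingers": -1, "dx": 0, "dy": 0, "dz": 0, "turn": 0},
    {"fingers": -1, "dx": 0, "dy": 0, "dz": 0, "turn": 0},
  ],
)

```text
clock: 16.25
position: [0.5047, 0.3664, 0.2175]
ee_rot: [0.033, 0.708, -0.706, 0.002]
contact_force: [-0.5, -0.4, -0.4]
width: 0.0853
```

```bash
python3 st.py
```

```text
16.25 [0.5047 0.3664 0.2175] jaw -89.8 zax [-0.0426 -0.0495] F [-0.5 -0.4 -0.4] w 0.08529131808291783 q6 2.1
```

>>> play_rows(
  series=[
    {"fingers": -1, "dx": -4, "dy": 5, "dz": -25, "turn": 0},
    {"fingers": -1, "dx": -4, "dy": 5, "dz": -25, "turn": 0},
    {"fingers": -1, "dx": 0, "dy": 0, "dz": -25, "turn": 0},
    {"fingers": -1, "dx": 0, "dy": 0, "dz": -25, "turn": 0},
    {"fingers": -1, "dx": 0, "dy": 0, "dz": 0, "turn": 0},
    {"fingers": -1, "dx": 0, "dy": 0, "dz": 0, "turn": 0},
  ],
)

```text
clock: 16.75
position: [0.4981, 0.3754, 0.1176]
ee_rot: [0.029, 0.709, -0.705, 0.004]
contact_force: [-0.5, 0.1, 0.9]
width: 0.0854
```

```bash
python3 st.py
```

```text
16.75 [0.4981 0.3754 0.1176] jaw -89.61 zax [-0.0355 -0.0467] F [-0.5  0.1  0.9] w 0.08538026704207313 q6 2.12
```

>>> play_rows(
  series=[
    {"fingers": -1, "dx": -1, "dy": 1, "dz": -25, "turn": 0},
    {"fingers": -1, "dx": 0, "dy": 0, "dz": -25, "turn": 0},
    {"fingers": -1, "dx": 0, "dy": 0, "dz": -20, "turn": 0},
    {"fingers": -1, "dx": 0, "dy": 0, "dz": -8, "turn": 0},
    {"fingers": -1, "dx": 0, "dy": 0, "dz": -4, "turn": 0},
    {"fingers": -1, "dx": 0, "dy": 0, "dz": 0, "turn": 0},
  ],
)

```text
clock: 17.25
position: [0.5033, 0.3791, 0.0431]
ee_rot: [0.021, 0.71, -0.704, 0.006]
contact_force: [0.5, 0.2, -0.2]
width: 0.0854
```

```bash
python3 st.py
```

```text
17.25 [0.5033 0.3791 0.0431] jaw -89.53 zax [-0.021  -0.0388] F [ 0.5  0.2 -0.2] w 0.085380471138354 q6 2.12
```

>>> play_rows(
  series=[
    {"fingers": -1, "dx": -3, "dy": -1, "dz": -3, "turn": 0},
    {"fingers": -1, "dx": -3, "dy": -1, "dz": -3, "turn": 0},
    {"fingers": -1, "dx": -2, "dy": -1, "dz": -3, "turn": 0},
    {"fingers": -1, "dx": -1, "dy": -1, "dz": -2, "turn": 0},
    {"fingers": -1, "dx": -1, "dy": 0, "dz": -1, "turn": 0},
    {"fingers": -1, "dx": 0, "dy": 0, "dz": 0, "turn": 0},
    {"fingers": -1, "dx": 0, "dy": 0, "dz": 0, "turn": 0},
    {"fingers": -1, "dx": 0, "dy": 0, "dz": 0, "turn": 0},
  ],
)

```text
clock: 17.92
position: [0.4954, 0.3766, 0.0364]
ee_rot: [0.016, 0.71, -0.704, 0.007]
contact_force: [0.1, 1.2, 0.4]
width: 0.0858
```

```bash
python3 st.py
```

```text
17.9167 [0.4954 0.3766 0.0364] jaw -89.53 zax [-0.0121 -0.0334] F [0.1 1.2 0.4] w 0.08577340517056828 q6 2.13
```

>>> play_rows(
  series=[
    {"fingers": -1, "dx": 0, "dy": 0, "dz": -2, "turn": 0},
    {"fingers": -1, "dx": 0, "dy": 0, "dz": -1, "turn": 0},
    {"fingers": -1, "dx": 0, "dy": 0, "dz": -1, "turn": 0},
    {"fingers": -1, "dx": 0, "dy": 0, "dz": -1, "turn": 0},
    {"fingers": -1, "dx": 0, "dy": 0, "dz": -1, "turn": 0},
    {"fingers": -1, "dx": 0, "dy": 0, "dz": -1, "turn": 0},
    {"fingers": -1, "dx": 0, "dy": 0, "dz": -1, "turn": 0},
    {"fingers": -1, "dx": 0, "dy": 0, "dz": -1, "turn": 0},
    {"fingers": -1, "dx": 0, "dy": 0, "dz": -1, "turn": 0},
    {"fingers": -1, "dx": 0, "dy": 0, "dz": 0, "turn": 0},
    {"fingers": -1, "dx": 0, "dy": 0, "dz": 0, "turn": 0},
    {"fingers": -1, "dx": 0, "dy": 0, "dz": 0, "turn": 0},
    {"fingers": -1, "dx": 0, "dy": 0, "dz": 0, "turn": 0},
    {"fingers": -1, "dx": 0, "dy": 0, "dz": 0, "turn": 0},
    {"fingers": -1, "dx": 0, "dy": 0, "dz": 0, "turn": 0},
    {"fingers": -1, "dx": 0, "dy": 0, "dz": 0, "turn": 0},
  ],
)

```text
clock: 19.25
position: [0.496, 0.3769, 0.0252]
ee_rot: [0.016, 0.71, -0.704, 0.008]
contact_force: [-0.3, -0.9, -0.0]
width: 0.0856
```

```bash
python3 st.py
```

```text
19.25 [0.496  0.3769 0.0252] jaw -89.53 zax [-0.0116 -0.0332] F [-0.3 -0.9 -0. ] w 0.08557825043559258 q6 2.13
```

>>> play_rows(
  series=[
    {"fingers": -1, "dx": 1, "dy": 0, "dz": 7, "turn": 0},
    {"fingers": 0, "dx": 0, "dy": 0, "dz": 0, "turn": 0},
    {"fingers": 1, "dx": 0, "dy": 0, "dz": 0, "turn": 0},
    {"fingers": 1, "dx": 0, "dy": 0, "dz": 0, "turn": 0},
    {"fingers": 1, "dx": 0, "dy": 0, "dz": 0, "turn": 0},
    {"fingers": 1, "dx": 0, "dy": 0, "dz": 0, "turn": 0},
  ],
  squeeze=30,
)

```text
clock: 19.75
position: [0.4973, 0.377, 0.0337]
ee_rot: [0.015, 0.71, -0.704, 0.008]
contact_force: [-0.2, -1.1, -0.0]
width: 0.0592
```

```bash
python3 st.py
```

```text
19.75 [0.4973 0.377  0.0337] jaw -89.54 zax [-0.0107 -0.0325] F [-0.2 -1.1 -0. ] w 0.05916426908514729 q6 2.13
```

Gripped by the bar's ends (59 mm). Lift gently and move over the box.

>>> play_rows(
  series=[
    {"fingers": 1, "dx": 0, "dy": 0, "dz": 5, "turn": 0},
    {"fingers": 1, "dx": 0, "dy": 0, "dz": 15, "turn": 0},
    {"fingers": 1, "dx": 0, "dy": 0, "dz": 20, "turn": 0},
    {"fingers": 1, "dx": 0, "dy": 0, "dz": 25, "turn": 0},
    {"fingers": 1, "dx": 0, "dy": 0, "dz": 25, "turn": 0},
    {"fingers": 1, "dx": 0, "dy": 0, "dz": 25, "turn": 0},
    {"fingers": 1, "dx": 0, "dy": 0, "dz": 25, "turn": 0},
    {"fingers": 1, "dx": 0, "dy": 0, "dz": 10, "turn": 0},
    {"fingers": 1, "dx": 0, "dy": 0, "dz": 0, "turn": 0},
  ],
)

```text
clock: 20.5
position: [0.4921, 0.3738, 0.186]
ee_rot: [0.022, 0.71, -0.704, 0.006]
contact_force: [-0.1, -0.7, -1.5]
width: 0.0589
```

```bash
python3 st.py
```

```text
20.5 [0.4921 0.3738 0.186 ] jaw -89.51 zax [-0.0226 -0.0398] F [-0.1 -0.7 -1.5] w 0.05891345284751707 q6 2.12
```

>>> play_rows(
  series=[
    {"fingers": 1, "dx": 0, "dy": -20, "dz": 0, "turn": -0.01},
    {"fingers": 1, "dx": 0, "dy": -35, "dz": 0, "turn": -0.01},
    {"fingers": 1, "dx": 0, "dy": -35, "dz": 0, "turn": -0.01},
    {"fingers": 1, "dx": 0, "dy": -35, "dz": 0, "turn": -0.01},
    {"fingers": 1, "dx": 0, "dy": -35, "dz": 0, "turn": 0},
    {"fingers": 1, "dx": 0, "dy": -35, "dz": 0, "turn": 0},
    {"fingers": 1, "dx": 0, "dy": -35, "dz": 0, "turn": 0},
    {"fingers": 1, "dx": 0, "dy": -35, "dz": 0, "turn": 0},
    {"fingers": 1, "dx": 0, "dy": -35, "dz": 0, "turn": 0},
    {"fingers": 1, "dx": 0, "dy": -35, "dz": 0, "turn": 0},
    {"fingers": 1, "dx": 0, "dy": -35, "dz": 0, "turn": 0},
    {"fingers": 1, "dx": 0, "dy": -35, "dz": 0, "turn": 0},
    {"fingers": 1, "dx": 0, "dy": 0, "dz": 0, "turn": 0},
    {"fingers": 1, "dx": 0, "dy": 0, "dz": 0, "turn": 0},
  ],
)

```text
clock: 21.67
position: [0.4779, -0.0472, 0.1656]
ee_rot: [-0.032, -0.697, 0.717, 0.004]
contact_force: [-0.5, 0.5, -2.5]
width: 0.0589
```

```bash
python3 st.py; python3 - <<'E'
from look import *
s,p=look(["divider","box"],0.155,"d4.png",k=1.5)
np.savez("d4.npz",pos=s["position"],q=s["ee_rot"])
E
```

```text
21.6667 [ 0.4779 -0.0472  0.1656] jaw -91.56 zax [-0.052  -0.0383] F [-0.5  0.5 -2.5] w 0.058933707099210815 q6 1.41
tcp [ 0.4779 -0.0472  0.1656] jaw -91.56 cam [ 0.565 -0.045  0.294] t 21.6667
divider 0.67 [257. 178.] n 75275 rect mm [486.2 -47.3] [129.  165.9] 87.9 bbox 92 52 412 368
box 0.83 [234.  36.] n 9805 rect mm [577.8 -42.8] [110.2  18.2] 88.7 bbox 84 0 383 53
```

View pics/d4.png

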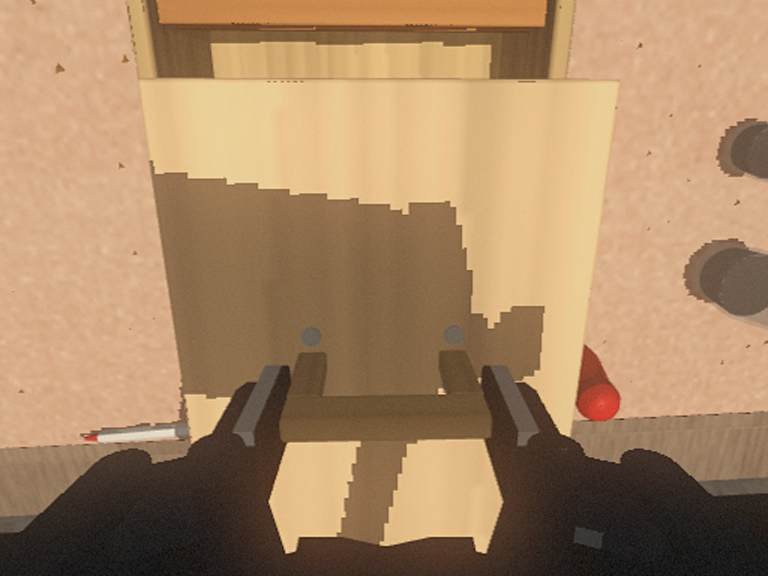

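Picture: the board is held by the bar ends. Its lip-side edge runs (139,80) to (618,80), and the lip is behind it at (350,12). I'll solve the board's attitude from its edges, since the pivot is known from the grasp.

```bash
cat > att.py <<'E'
from h import *
from scipy.optimize import least_squares
from scipy.spatial.transform import Rotation as R
def att(p,s,FL,FR,L2,R2,g=.0417):
    G=np.array(s["position"])-.008*Rq(s["ee_rot"])[:,2]
    def res(v):
        M=R.from_euler("ZYX",v[:3]).as_matrix();W=lambda X:G+v[3:]+M@(np.array(X)-[0,0,g])
        o=list(proj(p,W([.0935,.0725,.005]),s)[0]-FL)+list(proj(p,W([.0935,-.0725,.005]),s)[0]-FR)
        for sg,q in((1,L2),(-1,R2)):
            a,b=proj(p,W([.0935,sg*.0725,.005]),s)[0],proj(p,W([-.03,sg*.0725,.005]),s)[0];d=(b-a)/np.linalg.norm(b-a)
            o.append(d[0]*(q-a)[1]-d[1]*(q-a)[0])
        return np.r_[o,v[3:]/.002]
    r=least_squares(res,[-.03,0,0,0,0,0]);v=r.x
    print("yaw,pitch(+ = lip end down),roll deg",np.degrees(v[:3]).round(2),"shift mm",(v[3:]*1e3).round(1),"res",r.fun[:6].round(1))
    M=R.from_euler("ZYX",v[:3]).as_matrix();W=lambda X:G+v[3:]+M@(np.array(X)-[0,0,g])
    c,sn=np.cos(-.0326),np.sin(-.0326)
    for n,X in(("orig",[0,0,0]),("FL",[.0935,.0725,0]),("FR",[.0935,-.0725,0]),("BL",[-.0935,.0725,0]),("BR",[-.0935,-.0725,0])):
        w=W(X);d=w[:2]-[.508,-.039];print(n,"box mm",(1e3*np.array([c*d[0]+sn*d[1],-sn*d[0]+c*d[1],w[2]])).round(1))
if __name__=="__main__":
    b=np.load("d4.npz");s={"position":b["pos"],"ee_rot":b["q"]};p=get_image("wrist")
    A=lambda *a:np.array(a)/1.5
    att(p,s,A(139,80),A(618,80),A(187,420),A(577,420))
E
python3 att.py
```

```text
yaw,pitch(+ = lip end down),roll deg [-1.51  3.98 -0.51] shift mm [ 0.2 -0.6  0.9] res [ 0.3  0.3  0.2 -0.3 -0.2 -0.4]
orig box mm [-32.1  -9.9 132.8]
FL box mm [ 60.7  63.2 125.7]
FR box mm [ 61.7 -81.8 127. ]
BL box mm [-125.8   62.   138.7]
BR box mm [-124.8  -83.   140. ]
```

Residuals are below 0.5 px. The board leans 4° lip-end down, roll is only -0.5°, and it sits at box x -32, y -10. The lean suits the insertion.

>>> play_rows(
  series=[
    {"fingers": 1, "dx": 4, "dy": 4, "dz": 0, "turn": -0.006},
    {"fingers": 1, "dx": 5, "dy": 4, "dz": -8, "turn": 0},
    {"fingers": 1, "dx": 4, "dy": 2, "dz": -10, "turn": 0},
    {"fingers": 1, "dx": 0, "dy": 0, "dz": -8, "turn": 0},
    {"fingers": 1, "dx": 0, "dy": 0, "dz": 0, "turn": 0},
    {"fingers": 1, "dx": 0, "dy": 0, "dz": 0, "turn": 0},
  ],
)

```text
clock: 22.37
position: [0.4936, -0.0282, 0.137]
ee_rot: [-0.031, -0.699, 0.714, 0.004]
contact_force: [-0.6, 1.0, -1.4]
width: 0.0593
```

```bash
python3 st.py; cat > seg.py <<'E'
# board edge search: intensity edges near predicted board outline
from look import *
s=get_state();p=get_image("wrist");save(p,"d5.png",k=1.5);np.savez("d5.npz",pos=s["position"],q=s["ee_rot"])
E
python3 seg.py
```

```text
22.3667 [ 0.4936 -0.0282  0.137 ] jaw -91.17 zax [-0.05   -0.0374] F [-0.6  1.  -1.4] w 0.05928033399147054 q6 1.45
```

View pics/d5.png

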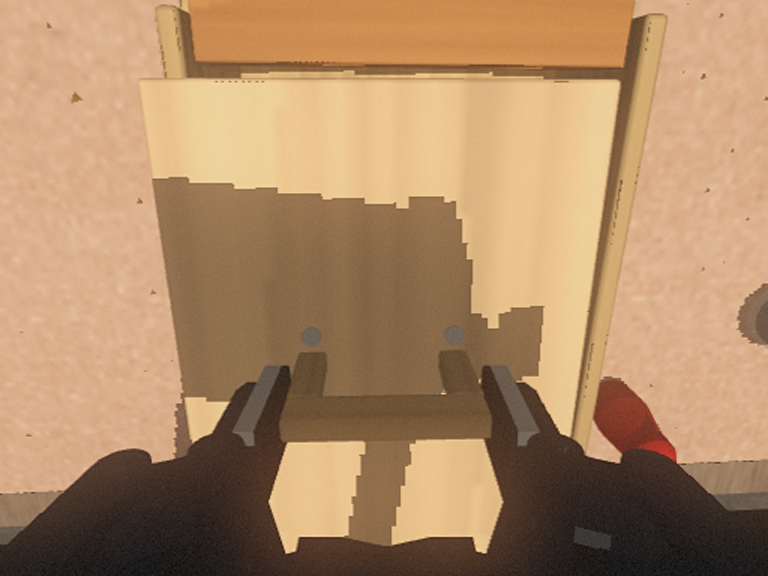

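Picture: the board edge runs (139,80) to (619,81), the same place in the image as before, so it hasn't shifted in the grip. The lip's inner edge runs (194,62) to (629,67), and the board lies about 9 mm too far towards +y. I've now used 11 of the 12 views, so I'll keep the last and work numerically.

```bash
python3 - <<'E'
from att import *
b=np.load("d5.npz");s={"position":b["pos"],"ee_rot":b["q"]};p=get_image("wrist")
A=lambda *a:np.array(a)/1.5
att(p,s,A(139,80),A(619,80.5),A(187,420),A(577,420))
c,sn=np.cos(-.0326),np.sin(-.0326)
for n,px,z in(("lipL 83,74.5",(194,62),.0777),("lipR 83,-74.5",(629,67),.0777),("wall outerR y-83",(640,170),.086),("wall innerR y-75",(622,180),.086),("wallend outer R 103,-83",(666,15),.086),("wallend outer L 103,83",(157,7),.086)):
    w=onz(p,A(*px),z,s)[0];d=w[:2]-[.508,-.039];print(n,(1e3*np.array([c*d[0]+sn*d[1],-sn*d[0]+c*d[1]])).round(1))
E
```

```text
yaw,pitch(+ = lip end down),roll deg [-1.18  3.71 -0.52] shift mm [-0.  -0.6  1. ] res [ 0.3  0.3  0.2 -0.3 -0.2 -0.4]
orig box mm [-17.1   9.6 104.3]
FL box mm [75.3 83.2 97.6]
FR box mm [ 77.2 -61.7  98.9]
BL box mm [-111.3   81.   109.7]
BR box mm [-109.4  -64.   111. ]
lipL 83,74.5 [82.2 74.3]
lipR 83,-74.5 [ 82.6 -77. ]
wall outerR y-83 [ 48.1 -83.5]
wall innerR y-75 [ 44.5 -77.5]
wallend outer R 103,-83 [ 97.9 -82.3]
wallend outer L 103,83 [97.4 81.2]
```

>>> play_rows(
  series=[
    {"fingers": 1, "dx": 0, "dy": -5, "dz": 0, "turn": -0.01},
    {"fingers": 1, "dx": 0, "dy": -3, "dz": 0, "turn": 0},
    {"fingers": 1, "dx": 0, "dy": 0, "dz": -5, "turn": 0},
    {"fingers": 1, "dx": 0, "dy": 0, "dz": -3, "turn": 0},
    {"fingers": 1, "dx": 0, "dy": 0, "dz": 0, "turn": 0},
  ],
)

```text
clock: 22.88
position: [0.494, -0.0385, 0.1299]
ee_rot: [-0.03, -0.695, 0.719, 0.003]
contact_force: [-0.7, 0.0, -1.6]
width: 0.0593
```

```bash
cat > bd.py <<'E'
# board pose from TCP pose (rigid in grip as in d5)
from h import *
from scipy.spatial.transform import Rotation as R
b=np.load("d5.npz");M5=Rq(b["q"]);B5=R.from_euler("ZYX",np.radians([-1.18,3.71,-.52])).as_matrix()
c,sn=np.cos(-.031),np.sin(-.031)
def W2B(w): d=w[:2]-[.508,-.0397];return (1e3*np.array([c*d[0]+sn*d[1],-sn*d[0]+c*d[1],w[2]])).round(1)
o5=np.array([.4936,-.0282,.137])-.008*M5[:,2]+np.array([0,-.0006,.001])-B5@[0,0,.0417]
rel=M5.T@(o5-b["pos"]);Rr=M5.T@B5
def board(s=None):
    s=s or get_state();M=Rq(s["ee_rot"]);B=M@Rr;o=M@rel+s["position"]
    print("t",round(s["clock"],2),"tcp",np.round(s["position"],4),"F",np.round(s["contact_force"],1),"w",round(s["width"],4),"zax",M[:2,2].round(3),"ypr",np.degrees(R.from_matrix(B).as_euler("ZYX")).round(2))
    for n,X in(("orig",[0,0,0]),("FL",[.0935,.0725,0]),("FR",[.0935,-.0725,0]),("BL",[-.0935,.0725,0]),("BR",[-.0935,-.0725,0])): print(n,W2B(o+B@X))
if __name__=="__main__":board()
E
python3 bd.py
```

```text
t 22.88 tcp [ 0.494  -0.0385  0.1299] F [-0.7  0.  -1.6] w 0.0593 zax [-0.048 -0.038] ypr [-1.93  3.55 -0.58]
orig [-16.3   0.1  97.3]
FL [77.2 72.3 90.7]
FR [ 76.9 -72.7  92.2]
BL [-109.5   72.8  102.3]
BR [-109.8  -72.2  103.8]
```

>>> play_rows(
  series=[
    {"fingers": 1, "dx": -1, "dy": 0, "dz": -5, "turn": 0},
    {"fingers": 1, "dx": 0, "dy": 0, "dz": -4, "turn": 0},
    {"fingers": 1, "dx": 0, "dy": 0, "dz": -4, "turn": 0},
    {"fingers": 1, "dx": 0, "dy": 0, "dz": 0, "turn": 0},
  ],
)

```text
clock: 23.22
position: [0.4929, -0.0388, 0.1157]
ee_rot: [-0.03, -0.694, 0.719, 0.003]
contact_force: [0.4, 0.5, -0.3]
width: 0.0591
```

```bash
python3 bd.py
```

```text
t 23.22 tcp [ 0.4929 -0.0388  0.1157] F [ 0.4  0.5 -0.3] w 0.0591 zax [-0.047 -0.038] ypr [-1.97  3.51 -0.57]
orig [-17.3  -0.2  83.1]
FL [76.2 72.  76.7]
FR [ 75.8 -73.   78.1]
BL [-110.4   72.6   88.1]
BR [-110.8  -72.4   89.6]
```

>>> play_rows(
  series=[
    {"fingers": 1, "dx": 0, "dy": 0, "dz": -2, "turn": 0},
    {"fingers": 1, "dx": 0, "dy": 0, "dz": -2, "turn": 0},
    {"fingers": 1, "dx": 0, "dy": 0, "dz": -1, "turn": 0},
  ],
)

```text
clock: 23.47
position: [0.4944, -0.0389, 0.1111]
ee_rot: [-0.029, -0.694, 0.719, 0.002]
contact_force: [0.6, 0.0, 0.9]
width: 0.0589
```

```bash
python3 bd.py; cat > edge.py <<'E'
# front board edge rows at a few columns: strongest vertical gradient near rows 30..75
from att import *
def edge(lo=30,hi=80):
    s=get_state();p=get_image("wrist");g=cv2.GaussianBlur(cv2.cvtColor(p["pixels"],cv2.COLOR_RGB2GRAY),(5,1),0).astype(float)
    d=np.diff(g,axis=0)
    for x in(120,170,220,300,350,390):
        col=d[lo:hi,x];i=np.argsort(-abs(col))[:4]+lo;print(x,[(int(k),int(d[k,x])) for k in sorted(i)])
    return s,p
if __name__=="__main__":
    s,p=edge();save(p,"e%d.png"%int(s["clock"]*100));
E
python3 edge.py
```

```text
t 23.47 tcp [ 0.4944 -0.0389  0.1111] F [0.6 0.  0.9] w 0.0589 zax [-0.044 -0.038] ypr [-1.98  3.34 -0.59]
orig [-15.7  -0.3  78.5]
FL [77.9 71.9 72.3]
FR [ 77.4 -73.1  73.8]
BL [-108.8   72.5   83.2]
BR [-109.2  -72.5   84.6]
120 [(41, -13), (42, -42), (59, 45), (60, 36)]
170 [(41, -56), (49, 62), (59, -26), (60, 33)]
220 [(41, -17), (42, -40), (51, 68), (60, 17)]
300 [(41, -51), (48, 70), (60, -35), (61, 38)]
350 [(40, -31), (43, -28), (50, 73), (60, -18)]
390 [(40, -19), (41, -40), (60, 16), (61, 78)]
```

```bash
cat > pit.py <<'E'
# extra pitch about the grip axis from the row of the board's top front edge at col 256
from bd import *
from scipy.optimize import brentq
def pose(p,s,row):
    M=Rq(s["ee_rot"]);B=M@Rr;o=M@rel+s["position"];G=o+B@[0,0,.0417]
    def E(d): 
        Bd=B@R.from_euler("Y",d).as_matrix();return Bd,G-Bd@[0,0,.0417]
    f=lambda d:(lambda Bd,oo:proj(p,oo+Bd@[.0935,0,.005],s)[0][1]-row)(*E(d))
    d=brentq(f,-.25,.3);Bd,oo=E(d)
    print("extra deg",np.degrees(d).round(2),"ypr",np.degrees(R.from_matrix(Bd).as_euler("ZYX")).round(2))
    for n,X in(("orig",[0,0,0]),("FL",[.0935,.0725,0]),("FR",[.0935,-.0725,0]),("BL",[-.0935,.0725,0]),("BR",[-.0935,-.0725,0])): print(n,W2B(oo+Bd@X))
if __name__=="__main__":
    import sys;pose(get_image("wrist"),get_state(),float(sys.argv[1]))
E
python3 pit.py 53.3; python3 pit.py 60.5
```

```text
extra deg -0.07 ypr [-1.98  3.27 -0.58]
orig [-15.7  -0.3  78.5]
FL [77.9 71.9 72.4]
FR [ 77.5 -73.1  73.9]
BL [-108.8   72.5   83.1]
BR [-109.2  -72.5   84.6]
extra deg 3.68 ypr [-2.02  7.02 -0.59]
orig [-18.4  -0.3  78.8]
FL [74.6 71.8 66.7]
FR [ 74.2 -73.2  68.1]
BL [-111.    72.6   89.5]
BR [-111.4  -72.4   91. ]
```

>>> play_rows(
  series=[
    {"fingers": 1, "dx": 2, "dy": 0, "dz": -1, "turn": 0},
    {"fingers": 1, "dx": 4, "dy": 0, "dz": 0, "turn": 0},
    {"fingers": 1, "dx": 4, "dy": 0, "dz": 0, "turn": 0},
  ],
)

```text
clock: 23.87
position: [0.5024, -0.0385, 0.1099]
ee_rot: [-0.03, -0.694, 0.719, 0.003]
contact_force: [-0.1, -0.4, -0.7]
width: 0.059
```

```bash
python3 bd.py|head -2; python3 edge.py
```

```text
t 23.87 tcp [ 0.5024 -0.0385  0.1099] F [-0.1 -0.4 -0.7] w 0.059 zax [-0.049 -0.037] ypr [-1.96  3.6  -0.56]
orig [-7.9  0.4 77.3]
120 [(60, -16), (61, -29), (62, 33), (63, 72)]
170 [(59, -11), (60, -36), (61, 62), (62, 42)]
220 [(59, -15), (60, -12), (61, 39), (62, 34)]
300 [(59, -57), (60, 9), (61, 77), (63, 9)]
350 [(59, -17), (60, -28), (61, 73), (63, 11)]
390 [(59, -16), (60, -47), (61, 49), (62, 67)]
```

```bash
python3 pit.py 61.5
```

```text
extra deg 4.2 ypr [-2.    7.7  -0.57]
orig [-9.7  0.3 77.7]
FL [83.1 72.4 64.4]
FR [ 82.7 -72.6  65.9]
BL [-102.2   73.2   89.5]
BR [-102.6  -71.8   90.9]
```

>>> play_rows(
  series=[
    {"fingers": 1, "dx": 4, "dy": -0.5, "dz": 0, "turn": 0},
    {"fingers": 1, "dx": 2, "dy": -0.5, "dz": 0, "turn": 0},
  ],
)

```text
clock: 24.13
position: [0.5096, -0.0395, 0.1097]
ee_rot: [-0.03, -0.694, 0.719, 0.003]
contact_force: [0.8, -0.7, -0.8]
width: 0.0593
```

```bash
python3 bd.py|head -2; python3 edge.py
```

```text
t 24.13 tcp [ 0.5096 -0.0395  0.1097] F [ 0.8 -0.7 -0.8] w 0.0593 zax [-0.048 -0.037] ypr [-1.95  3.54 -0.56]
orig [-0.6 -0.4 77.1]
120 [(46, 3), (77, -20), (78, -8), (79, 79)]
170 [(76, -11), (77, -31), (78, 76), (79, 21)]
220 [(31, 3), (76, -17), (77, -7), (78, 74)]
300 [(75, -4), (76, -37), (77, 38), (78, 50)]
350 [(75, -10), (76, -9), (77, 40), (78, 24)]
390 [(75, -16), (76, -24), (77, 21), (78, 74)]
```

>>> play_rows(
  series=[
    {"fingers": 1, "dx": 3, "dy": 0, "dz": 0, "turn": 0},
    {"fingers": 1, "dx": 2, "dy": 0, "dz": 0, "turn": 0},
  ],
)

```text
clock: 24.35
position: [0.513, -0.0396, 0.1089]
ee_rot: [-0.032, -0.695, 0.719, 0.005]
contact_force: [-3.7, -0.2, -0.4]
width: 0.0595
```

```bash
python3 bd.py|head -2; python3 edge.py|tail -3
```

```text
t 24.35 tcp [ 0.513  -0.0396  0.1089] F [-3.7 -0.2 -0.4] w 0.0595 zax [-0.053 -0.038] ypr [-1.91  3.82 -0.57]
orig [ 2.7 -0.4 76.4]
300 [(30, 4), (31, -3), (38, 3), (66, -3)]
350 [(30, 4), (47, 2), (57, 2), (69, -2)]
390 [(32, -3), (40, 3), (59, -3), (76, 3)]
```

>>> play_rows(
  series=[
    {"fingers": 1, "dx": -0.5, "dy": 0, "dz": -2, "turn": 0},
    {"fingers": 1, "dx": -0.8, "dy": 0, "dz": -2, "turn": 0},
  ],
)

```text
clock: 24.57
position: [0.5118, -0.0396, 0.1046]
ee_rot: [-0.032, -0.695, 0.719, 0.005]
contact_force: [-3.1, -0.3, -0.2]
width: 0.0593
```

```bash
python3 bd.py|head -2; cat > bk.py <<'E'
from pit import *
E

```

```text
t 24.57 tcp [ 0.5118 -0.0396  0.1046] F [-3.1 -0.3 -0.2] w 0.0593 zax [-0.052 -0.038] ypr [-1.91  3.82 -0.58]
orig [ 1.5 -0.5 72. ]
```

>>> play_rows(
  series=[
    {"fingers": 1, "dx": -0.8, "dy": 0, "dz": -2, "turn": 0},
    {"fingers": 1, "dx": -0.8, "dy": 0, "dz": -2, "turn": 0},
  ],
)

```text
clock: 24.73
position: [0.5103, -0.0399, 0.1006]
ee_rot: [-0.032, -0.695, 0.719, 0.004]
contact_force: [-2.1, -0.7, 1.7]
width: 0.059
```

```bash
python3 bd.py|head -2; python3 edge.py >/dev/null
```

```text
t 24.73 tcp [ 0.5103 -0.0399  0.1006] F [-2.1 -0.7  1.7] w 0.059 zax [-0.051 -0.038] ypr [-1.92  3.76 -0.61]
orig [-0.  -0.8 68.1]
```

>>> play_rows(
  series=[
    {"fingers": 1, "dx": -0.3, "dy": 0, "dz": -2, "turn": 0},
    {"fingers": 1, "dx": -0.3, "dy": 0, "dz": -2, "turn": 0},
  ],
)

```text
clock: 24.95
position: [0.5094, -0.0402, 0.0973]
ee_rot: [-0.032, -0.694, 0.719, 0.004]
contact_force: [-3.9, -3.5, 13.6]
width: 0.0591
```

>>> play_rows(
  series=[
    {"fingers": 1, "dx": 0, "dy": 0, "dz": -2, "turn": 0},
  ],
)

```text
clock: 25.03
position: [0.5094, -0.0403, 0.0969]
ee_rot: [-0.032, -0.694, 0.719, 0.004]
contact_force: [-6.1, -1.4, 17.2]
width: 0.059
```

```bash
python3 bd.py|head -2; python3 - <<'E'
from pit import *
s=get_state();p=get_image("wrist");save(p,"seat.png",k=1)
g=cv2.cvtColor(p["pixels"],cv2.COLOR_RGB2GRAY).astype(float)
for r in(120,180,240):
    d=np.diff(cv2.GaussianBlur(g,(1,5),0)[r]);i=np.argsort(-abs(d))[:8];print(r,[(int(k),int(d[k])) for k in sorted(i)])
E
```

```text
t 25.03 tcp [ 0.5094 -0.0403  0.0969] F [-6.1 -1.4 17.2] w 0.059 zax [-0.051 -0.038] ypr [-2.03  3.71 -0.62]
orig [-0.9 -1.3 64.3]
120 [(49, -42), (50, -41), (97, 82), (127, 19), (404, -47), (405, -51), (429, 18), (446, 18)]
180 [(63, -50), (64, -33), (312, 69), (395, -53), (396, -50), (421, -28), (422, 56), (434, 22)]
240 [(76, -30), (77, -47), (291, -23), (357, 77), (386, -57), (387, -47), (509, -42), (510, -32)]
```

>>> play_rows(
  series=[
    {"fingers": 0, "dx": 0, "dy": 0, "dz": 0, "turn": 0},
    {"fingers": -1, "dx": 0, "dy": 0, "dz": 0, "turn": 0},
    {"fingers": -1, "dx": 0, "dy": 0, "dz": 0, "turn": 0},
    {"fingers": -1, "dx": 0, "dy": 0, "dz": 0, "turn": 0},
    {"fingers": -1, "dx": 0, "dy": 0, "dz": 10, "turn": 0},
    {"fingers": -1, "dx": 0, "dy": 0, "dz": 25, "turn": 0},
    {"fingers": -1, "dx": 0, "dy": 0, "dz": 35, "turn": 0},
    {"fingers": -1, "dx": 0, "dy": 0, "dz": 35, "turn": 0},
    {"fingers": -1, "dx": 0, "dy": 0, "dz": 35, "turn": 0},
    {"fingers": -1, "dx": 0, "dy": 0, "dz": 20, "turn": 0},
    {"fingers": -1, "dx": 0, "dy": 0, "dz": 0, "turn": 0},
    {"fingers": -1, "dx": 0, "dy": 0, "dz": 0, "turn": 0},
  ],
)

```text
clock: 26.08
position: [0.5121, -0.0396, 0.2676]
ee_rot: [-0.028, -0.694, 0.72, 0.0]
contact_force: [-0.3, -0.3, 0.3]
width: 0.0853
```

```bash
python3 - <<'E'
from look import *
s,p=look(["divider","sugar_shaker"],0.0687,"seat2.png",k=1.5)
np.savez("seat2.npz",pos=s["position"],q=s["ee_rot"])
g=cv2.cvtColor(p["pixels"],cv2.COLOR_RGB2GRAY).astype(float)
# predicted pixels of seated board: corners (top) and box wall, bar
c,sn=np.cos(-.031),np.sin(-.031)
for X in([-93,72.5,68.7],[-93,-72.5,68.7],[83,72.5,68.7],[83,-72.5,68.7],[-95,75,86],[-95,-75,86]):
    w=[.508+(c*X[0]-sn*X[1])/1e3,-.0397+(sn*X[0]+c*X[1])/1e3,X[2]/1e3];print(X,(proj(p,w,s)[0]*1.5).round())
q=get_image("scene");save(q,"scene2.png",(150,120,380,300),3)
a=cv2.imread("pics/seat2.png");b=cv2.imread("pics/scene2.png");b=cv2.resize(b,(768,601))
cv2.imwrite("pics/both.png",cv2.resize(np.vstack([a,b]),None,fx=.51,fy=.51))
E
```

```text
tcp [ 0.5121 -0.0396  0.2676] jaw -92.08 cam [ 0.598 -0.038  0.397] t 26.0833
divider 0.74 [250. 154.] n 23239 rect mm [502.5 -40.1] [145.6 175.5] 88.2 bbox 171 76 324 242
sugar_shaker 0.69 [453. 126.] n 1331 rect mm [ 535.7 -245.2] [57.9 28.6] 65.3 bbox 425 108 478 141
sugar_shaker 0.65 [358. 231.] n 871 rect mm [ 416.8 -157.9] [56.8 26.6] 27.5 bbox 341 214 374 253
sugar_shaker 0.58 [450. 194.] n 2202 rect mm [ 462.9 -254.6] [89.6 38. ] 61.4 bbox 413 167 483 216
[-93, 72.5, 68.7] [278. 365.]
[-93, -72.5, 68.7] [472. 360.]
[83, 72.5, 68.7] [255. 114.]
[83, -72.5, 68.7] [487. 112.]
[-95, 75, 86] [271. 379.]
[-95, -75, 86] [480. 374.]
```

```bash
python3 - <<'E'
from look import *
s=get_state();p=get_image("wrist")
m=max(masks_of(p,"divider"),key=lambda m:m["region"].sum())["region"]
for r in(85,100,120,215,225,232,236):
    x=np.where(m[r])[0];
    g=cv2.GaussianBlur(cv2.cvtColor(p["pixels"],cv2.COLOR_RGB2GRAY),(1,3),0).astype(float)[r];d=abs(np.diff(g))
    L=x.min()-6+np.argmax(d[x.min()-6:x.min()+7]);Rr=x.max()-6+np.argmax(d[x.max()-6:x.max()+7])
    w=onz(p,[[L+.5,r],[Rr+.5,r]],.0687,s);print(r,x.min(),x.max(),L,Rr,"mm",(1e3*np.linalg.norm(w[1]-w[0])).round(1),(w[:,0].mean()).round(4),w[:,1].mean().round(4))
x=np.where(m.any(1))[0];print(x.min(),x.max())
E
```

```text
85 171 325 171 325 mm 144.2 0.5799 -0.0424
100 173 324 172 324 mm 144.6 0.5663 -0.0417
120 175 323 174 323 mm 144.7 0.5474 -0.0413
215 183 318 183 317 mm 144.7 0.446 -0.0383
225 184 317 184 316 mm 144.2 0.434 -0.0378
232 185 316 184 316 mm 145.5 0.4254 -0.0374
236 185 315 183 316 mm 147.2 0.4205 -0.0367
73 241
```

View pics/both.png

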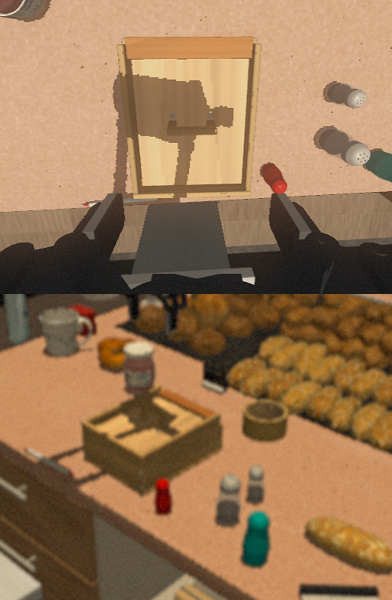

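Picture: the board lies inside the frame under the lip (top half, (185,120); scene half, (150,435)). Its edge width is 144–147 mm all along at seat height, so it is flat. The other things haven't moved, and the roll is covered. That was the 12th and last view. Next is the shaker.

```bash
python3 - <<'E'
from h import *
s=get_state();p=get_image("wrist")
print("b2 cap",onz(p,np.array([[63,178]])/1.5,.088,{"position":np.array([0.4882,-0.0246,0.3311]),"ee_rot":np.array([0.001,0.703,0.712,0.004])})[0])
print("now cap",onz(p,[[465,200]],.088,s)[0], "small",onz(p,np.array([[355,98]])/.51/1.5,.07,s)[0])
# circle of grey cap
im=p["pixels"][150:240,420:512].astype(int);mx=im.max(2);sat=mx-im.min(2);m=((sat<30)&(mx>110)).astype(np.uint8)
n,l,st,c=cv2.connectedComponentsWithStats(m)
for i in range(1,n):
    if st[i,4]>80: u=c[i]+[420,150];print(st[i],u,onz(p,[u],.085,s)[0].round(4))
print(Rq(s["ee_rot"])[:2,2])
E
```

```text
b2 cap [ 0.45070586 -0.26297979  0.088     ]
now cap [ 0.45974438 -0.25801451  0.088     ] small [ 0.53028188 -0.25517736  0.07      ]
[-0.04722081 -0.03676302]
```

>>> play_rows(
  series=[
    {"fingers": -1, "dx": -8, "dy": -32, "dz": 0, "turn": 0},
    {"fingers": -1, "dx": -8, "dy": -32, "dz": 0, "turn": 0},
    {"fingers": -1, "dx": -8, "dy": -32, "dz": 0, "turn": 0},
    {"fingers": -1, "dx": -8, "dy": -32, "dz": 0, "turn": 0},
    {"fingers": -1, "dx": -8, "dy": -32, "dz": -10, "turn": 0},
    {"fingers": -1, "dx": -8, "dy": -32, "dz": -10, "turn": 0},
    {"fingers": -1, "dx": -8, "dy": -25, "dz": -10, "turn": 0},
    {"fingers": -1, "dx": 0, "dy": 0, "dz": 0, "turn": 0},
    {"fingers": -1, "dx": 0, "dy": 0, "dz": 0, "turn": 0},
  ],
)

```text
clock: 27.18
position: [0.4501, -0.263, 0.226]
ee_rot: [-0.031, -0.696, 0.718, 0.009]
contact_force: [0.0, 1.3, -0.1]
width: 0.0855
```

```bash
python3 st.py; python3 - <<'E'
from look import *
s=get_state();p=get_image("wrist");save(p,"s1.png")
for m in masks_of(p,"sugar_shaker"):
    r=m["region"];ys,xs=np.where(r);c=np.median(p["pixels"][r],0)
    print(round(m["p"],2),np.round(m["xy"]),len(xs),"bbox",xs.min(),ys.min(),xs.max(),ys.max(),"col",c,"top z.085",onz(p,m["xy"],.085,s)[0].round(4),"z.045",onz(p,m["xy"],.045,s)[0].round(4))
    R,o=ext(p,s);print(" pred of foot/top for (0.455,-0.26)",proj(p,[[.455,-.26,0],[.455,-.26,.09]],s).round())
g=cv2.cvtColor(p["pixels"],cv2.COLOR_RGB2GRAY)
h=cv2.HoughCircles(cv2.medianBlur(g,3),cv2.HOUGH_GRADIENT,1,30,param1=80,param2=18,minRadius=12,maxRadius=32)
if h is not None:
    for x,y,r in h[0][:8]: print("circ",x,y,r,onz(p,[[x,y]],.085,s)[0].round(4),p["pixels"][int(y),int(x)])
E
```

```text
27.1833 [ 0.4501 -0.263   0.226 ] jaw -91.73 zax [-0.0569 -0.0298] F [ 0.   1.3 -0.1] w 0.0854789942818549 q6 0.99
0.93 [350. 196.] 2258 bbox 321 166 377 223 col [104. 116. 100.] top z.085 [ 0.4236 -0.3496  0.085 ] z.045 [ 0.4066 -0.3627  0.045 ]
 pred of foot/top for (0.455,-0.26) [[247. 143.]
 [248. 168.]]
0.9 [258. 155.] 1898 bbox 235 128 278 183 col [133. 112.  96.] top z.085 [ 0.4642 -0.2689  0.085 ] z.045 [ 0.4532 -0.27    0.045 ]
 pred of foot/top for (0.455,-0.26) [[247. 143.]
 [248. 168.]]
0.89 [165. 203.] 1186 bbox 148 184 185 229 col [157.  68.  52.] top z.085 [ 0.4244 -0.186   0.085 ] z.045 [ 0.4075 -0.1747  0.045 ]
 pred of foot/top for (0.455,-0.26) [[247. 143.]
 [248. 168.]]
0.71 [252.  70.] 1023 bbox 235 51 268 88 col [195. 173. 150.] top z.085 [ 0.5315 -0.2663  0.085 ] z.045 [ 0.5306 -0.267   0.045 ]
 pred of foot/top for (0.455,-0.26) [[247. 143.]
 [248. 168.]]
circ 395.5 75.5 25.8 [ 0.524  -0.3778  0.085 ] [217 165  90]
circ 252.5 71.5 16.3 [ 0.5305 -0.2666  0.085 ] [246 231 209]
circ 459.5 71.5 28.0 [ 0.5253 -0.4279  0.085 ] [224 170  86]
circ 344.5 189.5 20.8 [ 0.4303 -0.344   0.085 ] [101 111  99]
circ 161.5 214.5 13.8 [ 0.4135 -0.1814  0.085 ] [224  77  60]
circ 257.5 150.5 21.3 [ 0.4684 -0.2686  0.085 ] [132 116 100]
```

```bash
python3 - <<'E'
from h import *
from scipy.optimize import least_squares
s=get_state();p=get_image("wrist");t=np.linspace(0,2*np.pi,60)
rings=[(.022,0),(.022,.066),(.017,.066),(.017,.086)]
def bb(v):
    P=np.vstack([np.c_[v[0]+r*np.cos(t),v[1]+r*np.sin(t),0*t+z] for r,z in rings]);u=proj(p,P,s);return np.r_[u.min(0),u.max(0)]
r=least_squares(lambda v:bb(v)-[235,128,278.5,183.5],[.455,-.265],diff_step=1e-4);print(r.x.round(4),r.fun.round(1))
E
```

```text
[ 0.4537 -0.2672] [-2.5 -3.8  2.6  3.4]
```

>>> play_rows(
  series=[
    {"fingers": -1, "dx": 2, "dy": -2, "dz": -20, "turn": 0},
    {"fingers": -1, "dx": 2, "dy": -2, "dz": -25, "turn": 0},
    {"fingers": -1, "dx": 0, "dy": 0, "dz": -25, "turn": 0},
    {"fingers": -1, "dx": 0, "dy": 0, "dz": -20, "turn": 0},
    {"fingers": -1, "dx": 0, "dy": 0, "dz": 0, "turn": 0},
  ],
)

```text
clock: 27.75
position: [0.4603, -0.2605, 0.1388]
ee_rot: [-0.028, -0.7, 0.714, 0.003]
contact_force: [-0.9, 1.1, 0.0]
width: 0.085
```

>>> play_rows(
  series=[
    {"fingers": -1, "dx": -6, "dy": -6, "dz": -8, "turn": 0},
    {"fingers": -1, "dx": 0, "dy": 0, "dz": -15, "turn": 0},
    {"fingers": -1, "dx": -1, "dy": -1, "dz": -15, "turn": 0},
    {"fingers": -1, "dx": 0, "dy": 0, "dz": 0, "turn": 0},
  ],
)

```text
clock: 28.08
position: [0.4558, -0.2665, 0.1032]
ee_rot: [-0.028, -0.702, 0.711, -0.0]
contact_force: [0.9, 0.5, -0.2]
width: 0.0854
```

>>> play_rows(
  series=[
    {"fingers": -1, "dx": -2, "dy": 0, "dz": -12, "turn": 0},
    {"fingers": -1, "dx": -1, "dy": 0, "dz": -15, "turn": 0},
    {"fingers": -1, "dx": -1, "dy": -1, "dz": -15, "turn": 0},
    {"fingers": -1, "dx": -1, "dy": 0, "dz": -12, "turn": 0},
    {"fingers": -1, "dx": 0, "dy": 0, "dz": -4, "turn": 0},
    {"fingers": -1, "dx": 0, "dy": 0, "dz": 0, "turn": 0},
  ],
)

```text
clock: 28.58
position: [0.4561, -0.2707, 0.0525]
ee_rot: [-0.027, -0.704, 0.71, -0.009]
contact_force: [-0.2, -0.1, 0.2]
width: 0.0853
```

>>> play_rows(
  series=[
    {"fingers": -1, "dx": -2, "dy": 2, "dz": -6, "turn": 0},
    {"fingers": -1, "dx": 0, "dy": 1, "dz": -5, "turn": 0},
    {"fingers": -1, "dx": 0, "dy": 0, "dz": 0, "turn": 0},
    {"fingers": -0.5, "dx": 0, "dy": 0, "dz": 0, "turn": 0},
    {"fingers": 0, "dx": 0, "dy": 0, "dz": 0, "turn": 0},
    {"fingers": 1, "dx": 0, "dy": 0, "dz": 0, "turn": 0},
    {"fingers": 1, "dx": 0, "dy": 0, "dz": 0, "turn": 0},
    {"fingers": 1, "dx": 0, "dy": 0, "dz": 0, "turn": 0},
    {"fingers": 1, "dx": 0, "dy": 0, "dz": 0, "turn": 0},
  ],
  squeeze=25,
)

```text
clock: 29.33
position: [0.4569, -0.269, 0.0456]
ee_rot: [-0.026, -0.704, 0.71, -0.013]
contact_force: [0.1, 0.6, -1.6]
width: 0.0382
```

```bash
python3 st.py
```

```text
29.3333 [ 0.4569 -0.269   0.0456] jaw -90.45 zax [-0.019 -0.055] F [ 0.1  0.6 -1.6] w 0.03818294111124561 q6 1.0
```

```bash
python3 - <<'E'
from h import *
s=get_state();p=get_image("wrist");save(p,"s2.png")
for m in masks_of(p,"sugar_shaker"):
    r=m["region"];ys,xs=np.where(r)
    print(round(m["p"],2),np.round(m["xy"]),len(xs),"bbox",xs.min(),ys.min(),xs.max(),ys.max(),np.median(p["pixels"][r],0),onz(p,m["xy"],.08,s)[0].round(4))
t=np.linspace(0,2*np.pi,60)
for cx in(.4469,.4569,.4669,.4769):
    for rr,z in((.017,.088),(.022,.066)):
        u=proj(p,np.c_[cx+rr*np.cos(t),-.269+rr*np.sin(t),0*t+z],s);print(cx,z,u.min(0).round(),u.max(0).round())
E
```

```text
0.92 [251. 101.] 5283 bbox 212 58 288 144 [205. 182. 160.] [ 0.5331 -0.2662  0.08  ]
0.67 [ 80. 311.] 411 bbox 57 299 104 364 [133.  61.  46.] [ 0.4645 -0.2069  0.08  ]
0.61 [260. 288.] 12380 bbox 215 202 310 363 [116. 104.  90.] [ 0.4708 -0.2685  0.08  ]
0.57 [431. 298.] 3410 bbox 367 267 511 378 [85. 97. 82.] [ 0.4636 -0.3302  0.08  ]
0.4469 0.088 [214. 320.] [312. 397.]
0.4469 0.066 [205. 270.] [313. 358.]
0.4569 0.088 [212. 294.] [314. 376.]
0.4569 0.066 [204. 247.] [314. 340.]
0.4669 0.088 [211. 267.] [315. 353.]
0.4669 0.066 [202. 223.] [315. 321.]
0.4769 0.088 [209. 238.] [317. 330.]
0.4769 0.066 [200. 197.] [317. 300.]
```

>>> play_rows(
  series=[
    {"fingers": 1, "dx": 0, "dy": 0, "dz": 5, "turn": 0},
    {"fingers": 1, "dx": 0, "dy": 0, "dz": 15, "turn": 0},
    {"fingers": 1, "dx": 0, "dy": 0, "dz": 25, "turn": 0},
    {"fingers": 1, "dx": 0, "dy": 0, "dz": 25, "turn": 0},
    {"fingers": 1, "dx": 0, "dy": 0, "dz": 25, "turn": 0},
    {"fingers": 1, "dx": 0, "dy": 0, "dz": 25, "turn": 0},
    {"fingers": 1, "dx": 0, "dy": 0, "dz": 25, "turn": 0},
    {"fingers": 1, "dx": 0, "dy": 20, "dz": 15, "turn": 0},
    {"fingers": 1, "dx": 0, "dy": 30, "dz": 0, "turn": 0},
    {"fingers": 1, "dx": 0, "dy": 30, "dz": 0, "turn": 0},
    {"fingers": 1, "dx": 0, "dy": 30, "dz": 0, "turn": 0},
    {"fingers": 1, "dx": 0, "dy": 30, "dz": 0, "turn": 0},
    {"fingers": 1, "dx": 0, "dy": 30, "dz": 0, "turn": 0},
    {"fingers": 1, "dx": 0, "dy": 30, "dz": 0, "turn": 0},
    {"fingers": 1, "dx": 0, "dy": 20, "dz": 0, "turn": 0},
    {"fingers": 1, "dx": 0, "dy": 0, "dz": 0, "turn": 0},
    {"fingers": 1, "dx": 0, "dy": 0, "dz": 0, "turn": 0},
  ],
)

```text
clock: 30.85
position: [0.4527, -0.0401, 0.216]
ee_rot: [-0.025, -0.702, 0.711, -0.013]
contact_force: [0.1, -0.0, -1.7]
width: 0.0383
```

```bash
python3 st.py; python3 - <<'E'
from h import *
s=get_state();p=get_image("wrist");save(p,"s3.png")
for m in masks_of(p,"sugar_shaker")[:3]+masks_of(p,"divider")[:1]:
    r=m["region"];ys,xs=np.where(r);w=onz(p,np.c_[xs,ys],.0687,s)[:,:2]
    print(round(m["p"],2),np.round(m["xy"]),len(xs),"bbox",xs.min(),ys.min(),xs.max(),ys.max(),w.min(0).round(3),w.max(0).round(3))
E
```

```text
30.85 [ 0.4527 -0.0401  0.216 ] jaw -90.71 zax [-0.0168 -0.0542] F [ 0.1 -0.  -1.7] w 0.038330128749312145 q6 1.41
0.86 [486.  80.] 1835 bbox 453 61 511 96 [ 0.517 -0.264] [ 0.545 -0.211]
0.85 [261. 284.] 12223 bbox 215 201 310 363 [ 0.24  -0.102] [ 0.429 -0.006]
0.82 [374. 214.] 1151 bbox 353 192 393 234 [ 0.391 -0.177] [ 0.434 -0.136]
0.78 [244. 101.] 37359 bbox 149 0 342 215 [ 0.414 -0.115] [0.589 0.034]
```

>>> play_rows(
  series=[
    {"fingers": 1, "dx": 0, "dy": 1, "dz": -20, "turn": 0},
    {"fingers": 1, "dx": 0, "dy": 0, "dz": -20, "turn": 0},
    {"fingers": 1, "dx": 0, "dy": 0, "dz": -20, "turn": 0},
    {"fingers": 1, "dx": 0, "dy": 0, "dz": -12, "turn": 0},
    {"fingers": 1, "dx": 0, "dy": 0, "dz": 0, "turn": 0},
  ],
)

```text
clock: 31.42
position: [0.4553, -0.047, 0.143]
ee_rot: [-0.024, -0.698, 0.715, -0.017]
contact_force: [-0.4, 0.2, -1.6]
width: 0.0383
```

```bash
python3 st.py
```

```text
31.4167 [ 0.4553 -0.047   0.143 ] jaw -91.35 zax [-0.0114 -0.0579] F [-0.4  0.2 -1.6] w 0.03829772883019105 q6 1.42
```

>>> play_rows(
  series=[
    {"fingers": 1, "dx": -1, "dy": 4, "dz": -8, "turn": 0},
    {"fingers": 1, "dx": -1, "dy": 2, "dz": -8, "turn": 0},
    {"fingers": 1, "dx": 0, "dy": 0, "dz": -5, "turn": 0},
    {"fingers": 1, "dx": 0, "dy": 0, "dz": -2, "turn": 0},
  ],
)

```text
clock: 31.75
position: [0.4546, -0.0434, 0.1194]
ee_rot: [-0.024, -0.697, 0.717, -0.018]
contact_force: [-0.0, 0.7, -0.1]
width: 0.038
```

>>> play_rows(
  series=[
    {"fingers": 1, "dx": 0, "dy": 0, "dz": -2, "turn": 0},
    {"fingers": 1, "dx": 0, "dy": 0, "dz": -1, "turn": 0},
  ],
)

```text
clock: 31.92
position: [0.455, -0.0436, 0.1163]
ee_rot: [-0.024, -0.697, 0.717, -0.018]
contact_force: [0.1, -0.5, -1.4]
width: 0.0382
```

>>> play_rows(
  series=[
    {"fingers": 1, "dx": 0, "dy": 0, "dz": -2, "turn": 0},
    {"fingers": 1, "dx": 0, "dy": 0, "dz": -1, "turn": 0},
  ],
)

```text
clock: 32.08
position: [0.4557, -0.0437, 0.1141]
ee_rot: [-0.023, -0.697, 0.717, -0.019]
contact_force: [-2.8, -0.4, 7.1]
width: 0.038
```

>>> play_rows(
  series=[
    {"fingers": 0, "dx": 0, "dy": 0, "dz": 0.5, "turn": 0},
    {"fingers": -0.5, "dx": 0, "dy": 0, "dz": 0, "turn": 0},
    {"fingers": -1, "dx": 0, "dy": 0, "dz": 0, "turn": 0},
    {"fingers": -1, "dx": 0, "dy": 0, "dz": 0, "turn": 0},
    {"fingers": -1, "dx": 0, "dy": 0, "dz": 0, "turn": 0},
    {"fingers": -1, "dx": 0, "dy": 0, "dz": 10, "turn": 0},
    {"fingers": -1, "dx": 0, "dy": 0, "dz": 20, "turn": 0},
    {"fingers": -1, "dx": 0, "dy": 0, "dz": 30, "turn": 0},
    {"fingers": -1, "dx": 0, "dy": 0, "dz": 35, "turn": 0},
    {"fingers": -1, "dx": 0, "dy": 0, "dz": 35, "turn": 0},
    {"fingers": -1, "dx": 0, "dy": 0, "dz": 30, "turn": 0},
    {"fingers": -1, "dx": 0, "dy": 0, "dz": 0, "turn": 0},
    {"fingers": -1, "dx": 0, "dy": 0, "dz": 0, "turn": 0},
  ],
)

```text
clock: 33.17
position: [0.4533, -0.043, 0.2816]
ee_rot: [-0.024, -0.697, 0.716, -0.018]
contact_force: [-0.8, -0.8, 0.2]
width: 0.0857
```

```bash
python3 st.py; python3 - <<'E'
from h import *
s=get_state();p=get_image("wrist");save(p,"s4.png")
for l in("sugar_shaker","divider"):
  for m in masks_of(p,l)[:4]:
    r=m["region"];ys,xs=np.where(r);w=onz(p,np.c_[xs,ys],.0687,s)[:,:2]
    print(l,round(m["p"],2),np.round(m["xy"]),len(xs),"bbox",xs.min(),ys.min(),xs.max(),ys.max(),w.min(0).round(3),w.max(0).round(3))
t=np.linspace(0,2*np.pi,60)
P=np.vstack([np.c_[.4605+r*np.cos(t),-.0437+r*np.sin(t),.0687+z+0*t] for r,z in((.02,0),(.02,.066),(.017,.088))])
u=proj(p,P,s);print("upright shaker predicted bbox",u.min(0).round(),u.max(0).round())
for n in("cheese_stick","jam_jar","tape_roll"):
  q=get_image("scene")
  for m in masks_of(q,n)[:1]: print(n,round(m["p"],2),np.round(m["xy"]))
E
```

```text
33.1667 [ 0.4533 -0.043   0.2816] jaw -91.56 zax [-0.0085 -0.0594] F [-0.8 -0.8  0.2] w 0.08570964910262986 q6 1.41
sugar_shaker 0.8 [348. 192.] 746 bbox 333 177 366 209 [ 0.391 -0.179] [ 0.43 -0.14]
sugar_shaker 0.77 [249. 171.] 2068 bbox 224 144 270 200 [ 0.408 -0.07 ] [ 0.471 -0.02 ]
sugar_shaker 0.67 [490. 175.] 1377 bbox 467 159 511 197 [ 0.397 -0.351] [ 0.444 -0.292]
divider 0.67 [234.  95.] 23722 bbox 161 15 315 195 [ 0.414 -0.115] [0.593 0.035]
upright shaker predicted bbox [224. 135.] [270. 197.]
tape_roll 0.62 [306. 194.]
```

```bash
python3 -c "
from rig import *
print(sign_off())"
```

```text
the job is handed in; nothing more can be done
None
```

I packed the box and handed the job in at about 33 s of the 72 s allowed; no verdict is reported.

**What I did**
- **Roll:** I laid the seeded roll lengthwise on the bottom and released it on touching the floor.
- **Ledge height:** I felt the lip top with the closed fingers at about 78 mm, which puts the ledges at about 64 mm. The camera fit gave 60 mm; I went with the touch.
- **Divider:** I held it by the ends of its bar so it could tilt, slid it under the lip to the stop, and let the other end down.
- **Shaker:** I stood the larger grey shaker on the divider, about 50 mm from the middle towards the end away from the lip.

**Last checks**
- **Divider:** It met the ledges at the expected height with 14–17 N. Its width reads 144–147 mm all along at seat height, so it looks flat, and its outline stayed put after the shaker was placed.
- **Shaker:** It touched down within 0.2 mm of the expected height. Its outline matches an upright shaker to within 3 px, except one edge that is 9 px off.
- **Roll:** It was centred when last seen, but the divider now covers it, so I couldn't see it again.
- **Bystanders:** The tape was found where it started. The jar and cheese roll were not detected in the last check; I saw no sign that either was touched.

**What disagreed:** the grip on the shaker closed to 38 mm, against the stated 44 mm diameter, but the hold was firm. The tool also drifted up to about 3–4° from vertical, which I worked around.

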